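# Take the dirty filter out of the bench dust extractor

### The job

Press the cover of the dust extractor's filter hatch in on its seal and squeeze its two snap tabs together to unclip it, swing it out, and lay it flat on the middle of the cork mat, tabs up. Then lift out the white filter beneath it and lay that flat in the wooden tray, rib up. Set both down gently, without letting them fall, and leave the other things on the bench where they are.

Things in the scene. Friction and masses are not known exactly. Their poses are not given: they have to be found in the camera images.
- extractor: Bench dust extractor, light grey sheet metal, fixed: 260 deep (x), 216 wide (y), 124 high, flat fan hood on top to 151, black hose stub on its +y side. Origin: centre of its underside; its front looks to its own -x. The front rises straight to 66 mm, then slopes back at 20 degrees from level, 170 mm along the slope.
- hatch (a point): Point fixed on the extractor's sloping face, where the cover's origin is when clipped on; axes as the extractor's (z straight up). The hatch opening in the slope is T-shaped: 112 wide over the filter, 59 wide at the low end where the tabs are; its rim is 4.5 thick.
- cover: Black plastic clip-on hatch cover (about 110 g), flush in the slope. Origin: on its outer face, midway between the two snap tabs near its low end; x runs up the slope to the lug end, y from tab to tab, z out of the face. Plate 5 thick, 110 wide, x=16 to 118; between the tabs a tongue 34 wide, x=-16 to 16. Ribs and tabs reach 15 mm below the face: laid flat, the origin is 15 mm above what it lies on.
- tab_grip (a point): Midway between the two snap tabs, 23 mm above the cover's face. Tabs: blades 22 long (x), 4 thick, 34 proud of the face, outer faces at y=28 and -28; each has a finger ledge outside its foot, out to y=41, its top 12 and its underside 8.5 mm above the face. Squeezed, each gives 8 mm to a stop (56 over both becomes 40), 3 N at first, 8 N at the stop; they spring back when let go.
- catches (a point): Same point as tab_grip. Each tab's nose is hooked behind the turned-down rim, so squeezed alone the tabs give 1 to 2 mm and lock. First press the cover in on its sprung seal (6 N to start, 10.5 N at 4.5 mm) by fingertips on the two ledges (fingers about 64 mm open): the hooks are free from 4.5 mm, at 8.5 mm the ledges stop on the case. Keep pressing, squeeze to the stops, then let it rise.
- cover_lugs (a point): Pivot of the cover, at x=120, z=-5 of it, at its high end: two lugs there reach 4 to 8 mm under the rim, so it does not come off flat. With the tabs kept squeezed, raise the low end by 10 to 15 degrees about this point (about the cover's y), then draw the cover back along its own -x by 12 mm or more, then lift it away. It has 1 to 2 mm of play in its seat.
- cover_mid (a point): Middle of the cover's plate, on its outer face, 51 mm along the cover's +x from its origin; axes as the cover's.
- filter: White panel filter (about 160 g) under the cover, lying along the slope: frame 88 (x) by 64 (y) by 26 high; on top a pull rib 56 long (x), 12 thick (y), 19 high. Origin: centre of its underside; z out of the slope, x up the slope. The rib's top (45 mm from the origin) is 17 mm below the sloping face. Enter with the fingers part open (about 35 mm): 45 mm from rib to rim each side. Pull straight along its z by 75 mm.
- mat: Cork mat 220 (x) by 180 (y) by 4 thick, fixed flat on the bench; origin: centre of its underside. To the left or right of the extractor.
- tray_in (a point): Centre of the inner floor of the open pine tray (200 by 160 by 40 high outside, walls 8 thick, fixed), long side along its x; it stands on the side where the mat is not.
- screwdriver: Bystander: screwdriver lying down, 200 long, handle 26 thick. Origin under its middle.
- glue: Bystander: white glue bottle, 52 across, 150 high. Origin under it.
- wax: Bystander: wax tin, 74 across, 45 high. Origin under it.
- sand_block: Bystander: cork sanding block 110 by 65 by 30. Origin under it.
- offcut: Bystander: wood offcut 90 by 40 by 30. Origin under it.
Not all that is in view belongs to the job. Of the things like the cover, leave any that is yellow; of the rest the smaller one is meant.

How it is judged:
By the outcome, as a careful person would: the job done as asked, in the order asked, and still so for the second after the job is handed in, with the robot touching nothing.
It also fails if it takes over 61 s, if anything falls off the work surface, if the arm or the gripper's body presses on something with over 40 N, if the wrist force passes 120 N, or if a joint passes its speed limit or range.

### The arm

A 6-joint arm with a two-finger parallel gripper is mounted at the origin on the work surface. World frame = base frame: x ahead of the robot, y to its left, z up, the work surface at z = 0. Lengths are in m, angles in rad, forces in N, time in s.
With the tool pointing down it reaches from about 0.25 to 0.775 m from the base axis. Payload 8.9 kg.
Tool frame: the origin (TCP) lies between the finger pads; the fingertips stand 22 mm ahead of it and the grasp point (between the pads) lies 3 mm ahead of it (env.tips_ahead is the distance from the TCP to the fingertips, in m); z points along the fingers, y is the direction in which the jaws open and shut (so a half turn about z gives the same grasp; the last joint's range is limited). The gripper opens to 85 mm and grips with 20 to 120 N. Pads are 22 mm wide; open, the fingers measure 114 mm over their backs; the gripper's body (76 mm by 85 mm) begins 54 mm behind the grasp point. The pads swing forward as they close: fully open they stand 13 mm farther back than shut.
Start: joints at [1.107, 0.291, -0.153, 1.127, 0, 1.431], TCP at [0.168, 0.498, 0.225] pointing down, gripper open.
Joint ranges: [-2.52, 2.52], [-0.91, 1.74], [-1.3, 1.37], [-1.96, 2.02], [-1.52, 1.47], [-3.14, 3.14]. Speed limits (rad/s): [2.22, 2.22, 2.79, 3.14, 3.14, 3.14].

### API

Orientations are given as a unit quaternion [x, y, z, w].
In Python, from rig import env gives the robot as it stands.
- The arm moves only by the tool send_rows, never from a script. Its argument "commands" is one flat list of numbers, 5 for each row, row after row: the finger opening in mm, from 0 to 85.4, then the shift along the world's x, y, z in units of 0.02 m (1.0 is 0.02 m), then the turn about the world's z in units of 0.15 rad (1.0 is 0.15 rad). A call has 1 to 8 rows; each row shifts and turns the commanded pose from where the row before left it; what a row does not reach is not made up. A row lasts 1/10 s, in which the tool goes at most 50 mm and 8.59 degrees, less where a joint would pass 70% of its speed; a pose out of reach is approached as far as the arm can. A call with a number of a shift or a turn outside -1 to 1 is refused whole. A call with a gripper value outside its range is refused whole. The fingers move at their own pace and stop on an object; "squeeze" is the grip in N (left out, the last holds). Time passes only in rows, so rows that do not move let the fingers close. It gives the time, the measured TCP pose, the force and the opening at its end, in the units of the state.
- env.read_state(): the state, without advancing time (a new reading comes with each control period).
- env.get_image(name): name is "scene" or "side" or "wrist"; returns the picture (400x640x3 uint8, red, green, blue); there is no depth.
- env.camera_model(name): a dict with "fx", "fy", "cx", "cy" (pixels), "distortion" ([k1, k2, p1, p2, k3] as OpenCV has them; the pictures are not rectified), "R" (3x3) and "t" (3): a world point X has camera coordinates R X + t. Camera axes: x right, y down, z forward; pixel columns grow to the right and rows downward; lengths in m; the calibration is good to about 2 mm. A picture is of the moment at which its call begins: read the wrist's pose just before it. camera_model takes no time and is no camera call; for the wrist camera it gives the pose at the moment of the call.
- env.hand_in(): hands the job in, once; it reports no verdict.
The state is a dict: "t": time; "qpos": joint angles; "qd": joint speeds; "effort": joint torques, N m; "eef_pos": TCP position; "tcp_rot": TCP orientation; "contact_force": force on the tool from outside, world axes, zero at the start; "ft_torque": the same for the moment, N m; "gripper_width": opening from 0.0 (shut) to 1.0 (fully open).
Only numpy, scipy, OpenCV 4.12 (cv2) and the standard library are available. Lean on these libraries where they do the work, as an engineer would, in place of code of your own. Each camera call takes 0.05 s, during which the arm holds its last target.

## Working session

There is one attempt and no reset: what is moved stays moved. The work goes in short steps, Python scripts to look and compute and a tool call to move; the robot and the scene stay as the last step left them, time stands still between calls to the robot, and variables do not carry over. Pictures are saved under pics/ and viewed, and the job is handed in when it is done.

Besides the shell and the picture viewer there is one more tool, called after "Emit:" as a command line: name --argument value ..., lists and objects as JSON in quotes. send_rows: Moves the arm, as the interface text tells. Shifts and turns lie within -1 to 1; 1 stands for 0.02 m of shift or 0.15 rad of turn. Its arguments: {"type":"object","properties":{"commands":{"type":"array"},"squeeze":{"type":"number"}},"required":["commands"]}

```bash
ls -la; mkdir -p pics
cat > h.py <<'E'
from rig import env
import numpy as np, cv2
def snap(n,f):
    im=env.get_image(n); cv2.imwrite('pics/'+f,cv2.cvtColor(im,cv2.COLOR_RGB2BGR)); return im
def K(c): return np.array([[c['fx'],0,c['cx']],[0,c['fy'],c['cy']],[0,0,1.]])
def ray(c,uv):
    p=cv2.undistortPoints(np.array(uv,float).reshape(-1,1,2),K(c),np.array(c['distortion'],float)).reshape(-1,2)
    R=np.array(c['R']);t=np.array(c['t'])
    d=np.c_[p,np.ones(len(p))]@R
    return -R.T@t, d/np.linalg.norm(d,axis=1)[:,None]
def plane(c,uv,z):
    o,d=ray(c,uv); return o+d*((z-o[2])/d[:,2])[:,None]
def tri(c1,a,c2,b):
    o1,d1=ray(c1,a);o2,d2=ray(c2,b);out=[]
    for u,v in zip(d1,d2):
        s=np.linalg.lstsq(np.c_[u,-v],o2-o1,rcond=None)[0]
        p,q=o1+u*s[0],o2+v*s[1]; out.append(np.r_[(p+q)/2,np.linalg.norm(p-q)])
    return np.array(out)
def proj(c,X):
    R=np.array(c['R']);t=np.array(c['t'],float)
    return cv2.projectPoints(np.array(X,float).reshape(-1,3),cv2.Rodrigues(R)[0],t,K(c),np.array(c['distortion'],float))[0].reshape(-1,2)
E
python3 - <<'E'
from h import *
import pickle
np.set_printoptions(precision=4,suppress=True)
s=env.read_state()
for n in ['scene','side','wrist']:
    c=env.camera_model(n); pickle.dump(c,open(f'pics/{n}0.pkl','wb'))
    snap(n,f'{n}0.png'); print(n,c['fx'],np.array(c['R']),-np.array(c['R']).T@np.array(c['t']))
print(s, env.tips_ahead)
E
```

```text
total 12
drwxr-xr-x  3 agent agent 4096 Dec  6 16:51 .
drwxr-xr-x 23 root  root  4096 Dec  6 16:51 ..
drwxr-xr-x  2 agent agent 4096 Dec  6 16:51 pics
scene 395.65658586872604 [[ 0.8391  0.5438 -0.0165]
 [ 0.3717 -0.5951 -0.7125]
 [-0.3972  0.5917 -0.7015]] [ 0.9095 -0.6114  0.8816]
side 448.3077885779273 [[ 0.9833 -0.181   0.017 ]
 [-0.0845 -0.538  -0.8387]
 [ 0.161   0.8233 -0.5443]] [ 0.2748 -1.0519  0.8152]
wrist 280.4862341020985 [[ 0.3192  0.9477 -0.0012]
 [ 0.9117 -0.3067  0.2734]
 [ 0.2587 -0.0884 -0.9619]] [0.1015 0.5193 0.3732]
{'t': 0.0, 'qpos': array([ 1.1067,  0.2913, -0.1541,  1.1267,  0.    ,  1.4315]), 'qd': array([-0.0017,  0.0003,  0.0007,  0.0008,  0.0013,  0.0004]), 'effort': array([ -0.0005, -53.7141,  33.1373,   0.0156,   0.0001,  -0.    ]), 'eef_pos': array([0.1673, 0.4972, 0.2244]), 'tcp_rot': array([ 0.1617,  0.9868, -0.0006, -0.0002]), 'contact_force': array([0.7468, 0.3497, 0.1866]), 'ft_torque': array([-0.0382,  0.0119, -0.0333]), 'gripper_width': 0.9994550497082066} 0.022
```

View pics/scene0.png

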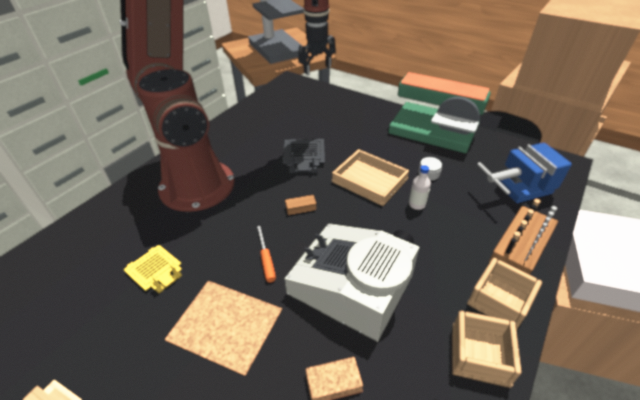

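View pics/side0.png

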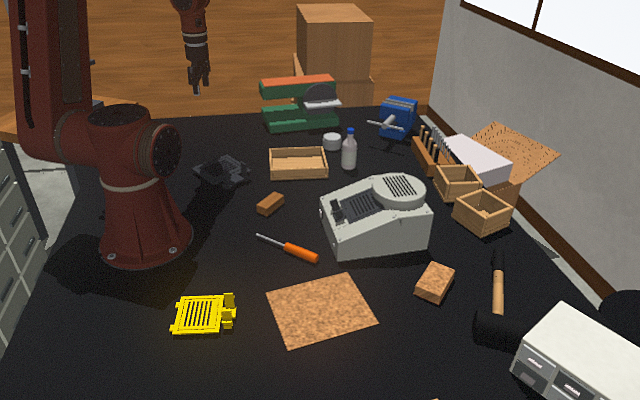

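View pics/wrist0.png

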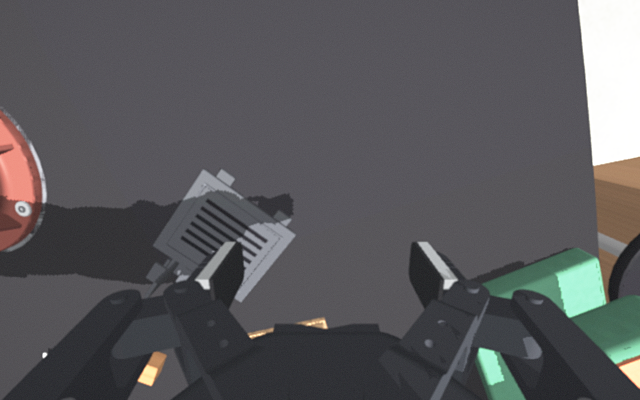

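Run:
```python
import cv2
a=cv2.imread('pics/scene0.png')[215:345,275:430]; b=cv2.imread('pics/side0.png')[165:265,310:440]
cv2.imwrite('pics/c1.png',cv2.resize(a,None,fx=5,fy=4.6*1,interpolation=cv2.INTER_CUBIC)[:600,:800])
cv2.imwrite('pics/c2.png',cv2.resize(b,None,fx=6,fy=6,interpolation=cv2.INTER_CUBIC))
```

```text
(no output)
```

View pics/c1.png

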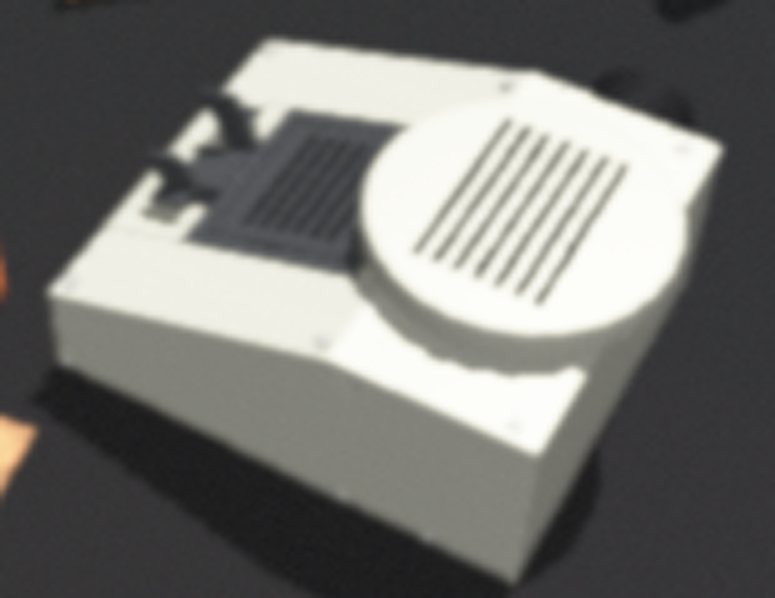

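View pics/c2.png

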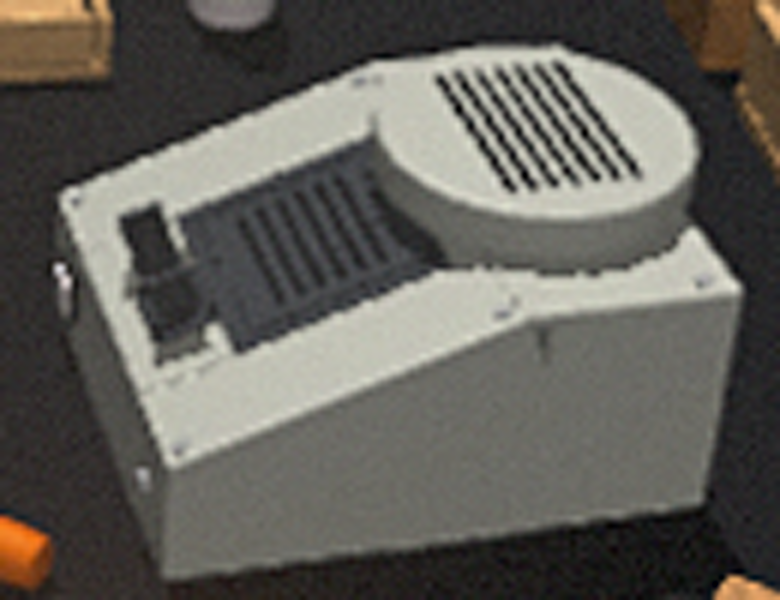

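Run:
```python
from h import *
import pickle
np.set_printoptions(precision=4,suppress=True)
cs=pickle.load(open('pics/scene0.pkl','rb'));cd=pickle.load(open('pics/side0.pkl','rb'));cw=pickle.load(open('pics/wrist0.pkl','rb'))
A=np.array([(268,40),(50,290),(330,358),(540,72),(540,455),(60,360)],float);A=A/[5,4.6]+[275,215]
B=np.array([(65,195),(178,465),(535,320),(375,62),(740,292),(168,578)],float)/6+[310,165]
T=tri(cs,A,cd,B);print(T)
d=T[0]-T[1];print('yaw',np.arctan2(-d[0],d[1]), np.linalg.norm(d[:2]))
d=T[2]-T[1];print('yaw',np.arctan2(d[1],d[0]),np.linalg.norm(d[:3]))
d=T[3]-T[0];print('yaw',np.arctan2(d[1],d[0]))
d=T[4]-T[2];print('yaw',np.arctan2(d[1],d[0]))
# mat corners
im=cv2.imread('pics/scene0.png');hsv=cv2.cvtColor(im,cv2.COLOR_BGR2HSV)
for n,c,box in [('scene',cs,(160,275,290,375)),('side',cd,(255,265,385,355))]:
    im=cv2.imread(f'pics/{n}0.png');hsv=cv2.cvtColor(im,cv2.COLOR_BGR2HSV)
    m=cv2.inRange(hsv,(5,60,90),(25,255,255));x0,y0,x1,y1=box
    mm=np.zeros_like(m);mm[y0:y1,x0:x1]=m[y0:y1,x0:x1]
    k=max(cv2.findContours(mm,0,2)[0],key=cv2.contourArea)
    q=cv2.approxPolyDP(k,8,True).reshape(-1,2);print(n,q.tolist(),plane(c,q,.004)[:,:2],plane(c,q,.004)[:,:2].mean(0))
# tray rim scene / side
q=[(333,180),(364,151),(409,178),(378,202)];P=plane(cs,q,.04);print('tray',P,P.mean(0))
q=[(269,149),(325,149),(329,177),(269,180)];P=plane(cd,q,.04);print('tray side',P,P.mean(0))
#decoy cover in wrist
q=[(207,170),(295,237),(241,301),(154,243)];P=plane(cw,q,.015);print('decoy',P,np.linalg.norm(np.diff(P,axis=0),axis=1))
```

```text
[[ 0.5078  0.0319  0.0662  0.0007]
 [ 0.5149 -0.1832  0.0687  0.0009]
 [ 0.6714 -0.1779  0.1243  0.0013]
 [ 0.6661  0.0416  0.1224  0.0004]
 [ 0.7713 -0.1704  0.1201  0.0032]
 [ 0.5144 -0.1826  0.0021  0.0011]]
yaw 0.03306882535155553 0.21524159848082194
yaw 0.033981876036831574 0.16616823833342764
yaw 0.06116797853502926
yaw 0.07519746277814275
scene [[208, 280], [164, 339], [246, 374], [282, 308]] [[ 0.3126 -0.2634]
 [ 0.3439 -0.4409]
 [ 0.5622 -0.4001]
 [ 0.5306 -0.2255]] [ 0.4373 -0.3325]
side [[347, 272], [265, 293], [287, 350], [378, 323]] [[ 0.5276 -0.2275]
 [ 0.3116 -0.2662]
 [ 0.3428 -0.4392]
 [ 0.5573 -0.4017]] [ 0.4348 -0.3336]
tray [[0.404  0.225  0.04  ]
 [0.415  0.4156 0.04  ]
 [0.6084 0.3635 0.04  ]
 [0.5745 0.2099 0.04  ]] [0.5005 0.3035 0.04  ]
tray side [[0.3895 0.4106 0.04  ]
 [0.593  0.3798 0.04  ]
 [0.5663 0.184  0.04  ]
 [0.3684 0.1958 0.04  ]] [0.4793 0.2926 0.04  ]
decoy [[0.1141 0.3512 0.015 ]
 [0.2389 0.4271 0.015 ]
 [0.3108 0.314  0.015 ]
 [0.1846 0.2345 0.015 ]] [0.1461 0.134  0.1492]
```

Emit:
send_rows --commands '[85,0.95,-0.625,0.125,0.15,85,0.95,-0.625,0.125,0.15,85,0.95,-0.625,0.125,0.15,85,0.95,-0.625,0.125,0.15,85,0.95,-0.625,0.125,0.15,85,0.95,-0.625,0.125,0.15,85,0.95,-0.625,0.125,0.15,85,0.95,-0.625,0.125,0.15]'

```text
t: 0.95
eef_pos: [0.3202, 0.3968, 0.2449]
tcp_rot: [0.072, 0.997, -0.0, -0.0]
contact_force: [-0.4, 0.9, 0.6]
gripper_width: 0.992
```

Emit:
send_rows --commands '[85,0.95,-0.625,0.125,0.15,85,0.95,-0.625,0.125,0.15,85,0.95,-0.625,0.125,0.15,85,0.95,-0.625,0.125,0.15,85,0.95,-0.625,0.125,0.15,85,0.95,-0.625,0.125,0.15,85,0.95,-0.625,0.125,0.15,85,0.95,-0.625,0.125,0.15]'

```text
t: 1.75
eef_pos: [0.4721, 0.2969, 0.2648]
tcp_rot: [-0.018, 1.0, -0.0, -0.0]
contact_force: [-0.2, 0.6, -0.7]
gripper_width: 0.993
```

Run:
```python
from h import *
import pickle
print(env.read_state())
pickle.dump(env.camera_model('wrist'),open('pics/w1.pkl','wb'))
snap('wrist','w1.png')
```

```text
{'t': 1.75, 'qpos': array([ 4.30234841e-01,  3.36798660e-01,  1.66765762e-02,  1.25123121e+00,
       -1.26805525e-05,  3.94162460e-01]), 'qd': array([-3.53399179e-01,  1.69220231e-01,  3.12401129e-01,  1.38123819e-01,
        5.25277174e-04, -5.75566380e-01]), 'effort': array([ 2.41520494e+00, -5.94468677e+01,  3.26040459e+01, -2.59931507e-01,
       -4.34463168e-02,  9.41418372e-01]), 'eef_pos': array([0.47213035, 0.29686819, 0.26483141]), 'tcp_rot': array([-1.80352136e-02,  9.99837314e-01, -1.17376557e-04, -2.52618114e-04]), 'contact_force': array([-0.24252493,  0.64480797, -0.72525704]), 'ft_torque': array([0.00572103, 0.00459351, 0.02658792]), 'gripper_width': 0.9926660370335716}
```

View pics/w1.png

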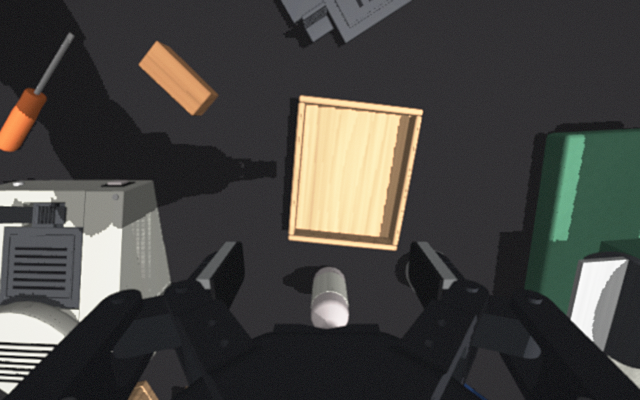

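```bash
python3 - <<'E'
from h import *
import pickle
np.set_printoptions(precision=4,suppress=True)
c=pickle.load(open('pics/w1.pkl','rb'));cs=pickle.load(open('pics/scene0.pkl','rb'))
im=cv2.imread('pics/w1.png');hsv=cv2.cvtColor(im,cv2.COLOR_BGR2HSV)
m=cv2.inRange(hsv,(8,50,60),(30,255,255));mm=np.zeros_like(m);mm[85:255,280:430]=m[85:255,280:430]
k=max(cv2.findContours(mm,0,2)[0],key=cv2.contourArea)
q=cv2.approxPolyDP(k,8,True).reshape(-1,2);print(q.tolist())
q=np.array([(301,96),(423,110),(397,249),(289,240)],float)
P=plane(c,q,.04);print(P,P.mean(0),np.linalg.norm(np.diff(P,axis=0),axis=1))
d=P[3]-P[0];e=P[2]-P[1];print(np.arctan2(d[1],d[0]),np.arctan2(e[1],e[0]));d=P[1]-P[0];print(np.arctan2(-d[0],d[1]))
# triangulate rim corners vs scene: scene corners: (333,180) near-robot? 
print(proj(cs,P))
sd=pickle.load(open('pics/side0.pkl','rb'));print(proj(sd,P))
# extractor cover tongues in this wrist view
E
python3 -c "
import cv2
a=cv2.imread('pics/scene0.png')[145:210,325:415];cv2.imwrite('pics/c3.png',cv2.resize(a,None,fx=8,fy=8))"
```

```text
[[299, 95], [288, 240], [396, 250], [423, 110]]
[[0.3777 0.2616 0.04  ]
 [0.3887 0.4177 0.04  ]
 [0.5843 0.4047 0.04  ]
 [0.5756 0.2465 0.04  ]] [0.4816 0.3326 0.04  ] [0.1566 0.1961 0.1584]
-0.07572616993127257 -0.06663004752500715
-0.07036614271706756
[[332.0107 171.1728]
 [357.7328 148.3517]
 [407.3408 168.697 ]
 [383.7046 195.1861]]
[[269.8408 169.6676]
 [268.5988 148.1206]
 [321.3841 146.0669]
 [327.8492 167.389 ]]
```

View pics/c3.png

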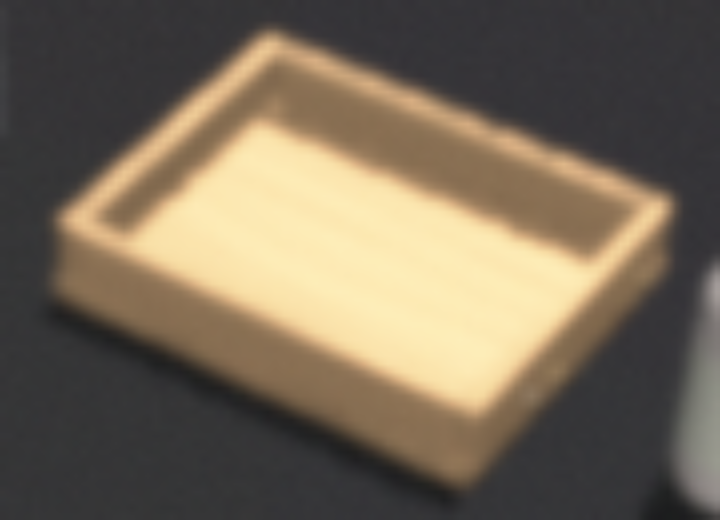

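Emit:
send_rows --commands '[85,0.12,-1,0,0,85,0.12,-1,0,0,85,0.12,-1,0,0,85,0.12,-1,0,0,85,0.12,-1,0,0,85,0.12,-1,0,0,85,0.12,-1,0,0,85,0.12,-1,0,0]'

```text
t: 2.6
eef_pos: [0.4905, 0.1368, 0.2648]
tcp_rot: [-0.018, 1.0, -0.0, -0.0]
contact_force: [0.1, 0.4, -0.2]
gripper_width: 0.993
```

Emit:
send_rows --commands '[85,0.12,-1,0,0,85,0.12,-1,0,0,85,0.12,-1,0,0,85,0.12,-1,0,0,85,0.12,-1,0,0,85,0.12,-1,0,0,85,0.12,-1,0,0,85,0.12,-1,0,0]'

```text
t: 3.4
eef_pos: [0.5097, -0.0232, 0.2648]
tcp_rot: [-0.018, 1.0, 0.0, -0.0]
contact_force: [-0.5, 0.3, 0.1]
gripper_width: 0.993
```

Emit:
send_rows --commands '[85,0,-1,0,0,85,0,-1,0,0,85,0,-0.5,0,0]'

```text
t: 3.7
eef_pos: [0.5098, -0.0736, 0.2648]
tcp_rot: [-0.017, 1.0, -0.0, -0.0]
contact_force: [-0.0, -0.2, -0.2]
gripper_width: 0.999
```

Run:
```python
from h import *
import pickle
s=env.read_state();print(s['eef_pos'],s['tcp_rot'],s['t'])
pickle.dump(env.camera_model('wrist'),open('pics/w2.pkl','wb'))
snap('wrist','w2.png')
```

```text
[ 0.50976786 -0.07360505  0.26475508] [-1.70277920e-02  9.99854994e-01 -3.67670240e-05 -2.10779015e-04] 3.7
```

View pics/w2.png

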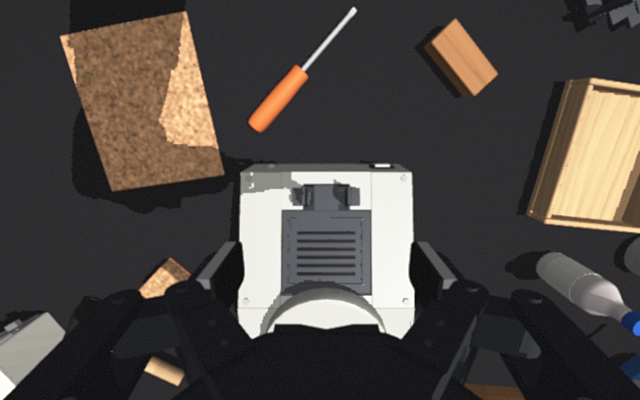

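```bash
python3 -c "
import cv2
a=cv2.imread('pics/w2.png')[160:315,230:425];cv2.imwrite('pics/c4.png',cv2.resize(a,None,fx=4,fy=3.8,interpolation=cv2.INTER_CUBIC)[:600,:800])"
```

```text
(no output)
```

View pics/c4.png

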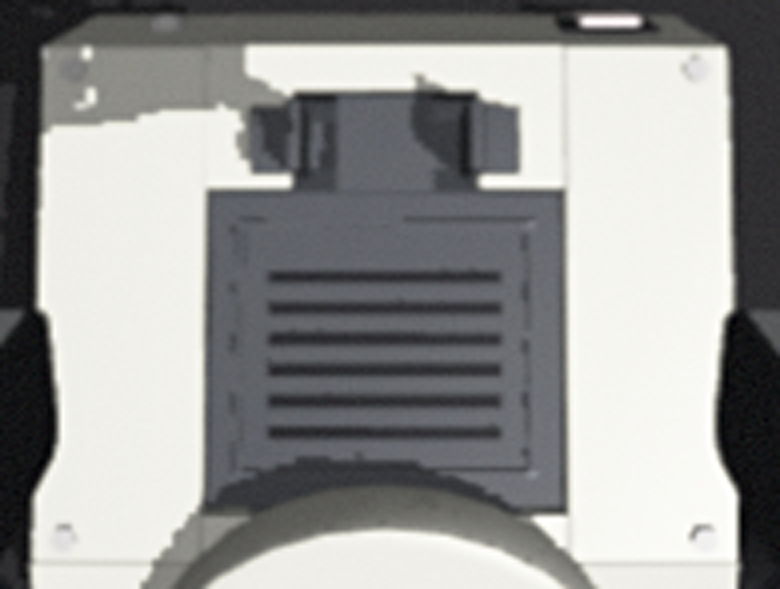

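Run:
```python
from h import *
import pickle
np.set_printoptions(precision=4,suppress=True)
c=pickle.load(open('pics/w2.pkl','rb'))
f=lambda q:np.array(q,float)/[4,3.8]+[230,160]
F=plane(c,f([(42,45),(728,45)]),.066);print('front',F,F.mean(0),np.linalg.norm(F[1]-F[0]));d=F[1]-F[0];yaw=np.arctan2(-d[0],d[1]);print(yaw)
yaw=.034
ex=np.array([np.cos(yaw),np.sin(yaw),0]);ey=np.array([-np.sin(yaw),np.cos(yaw),0]);ez=np.array([0,0,1.])
p0=F.mean(0);a=np.radians(20);u=np.cos(a)*ex+np.sin(a)*ez;n=-np.sin(a)*ex+np.cos(a)*ez
def onslope(q,h=0):
    o,dd=ray(c,f(q));t=((p0+h*n-o)@n)/(dd@n);P=o+dd*t[:,None]-p0;return np.c_[P@u,P@ey,P@n]
print('plate',onslope([(208,190),(563,190),(563,512),(208,512),(295,93),(475,93)]))
print('ledges h=12',onslope([(248,105),(248,172),(520,107),(520,174)],.012))
print('tab tops h=34',onslope([(297,93),(297,190),(475,93),(475,190)],.034))
# triangulate with scene / side
cs=pickle.load(open('pics/scene0.pkl','rb'));cd=pickle.load(open('pics/side0.pkl','rb'))
A=f([(208,190)]);B=[(310+235/6,165+352/6)];print(tri(c,A,cd,B),'plate corner lo -y')
A=f([(42,45),(728,45),(563,190)]);B=[(310+178/6,165+465/6),(310+65/6,165+195/6),(310+182/6,165+212/6)];print(tri(c,A,cd,B))
```

```text
front [[ 0.5098 -0.1817  0.066 ]
 [ 0.5025  0.0342  0.066 ]] [ 0.5061 -0.0738  0.066 ] 0.21603765256416368
0.0340073144835667
plate [[ 0.048  -0.0551 -0.    ]
 [ 0.048   0.0554  0.    ]
 [ 0.1515  0.0544 -0.    ]
 [ 0.1515 -0.0541  0.    ]
 [ 0.016  -0.0282  0.    ]
 [ 0.016   0.0282  0.    ]]
ledges h=12 [[ 0.0213 -0.0414  0.012 ]
 [ 0.0426 -0.0412  0.012 ]
 [ 0.0219  0.0408  0.012 ]
 [ 0.0432  0.0406  0.012 ]]
tab tops h=34 [[ 0.02   -0.0249  0.034 ]
 [ 0.0489 -0.0247  0.034 ]
 [ 0.02    0.0254  0.034 ]
 [ 0.0489  0.0253  0.034 ]]
[[ 0.5535 -0.1273  0.0824  0.0007]] plate corner lo -y
[[ 0.5126 -0.182   0.0667  0.0058]
 [ 0.5057  0.0347  0.0637  0.0057]
 [ 0.5524 -0.0169  0.0827  0.0061]]
```

Emit:
send_rows --commands '[64,0.175,0.04,-0.8,0,64,0.175,0,-0.8,0,64,0.175,0,-0.8,0,64,0.175,0,-0.8,0,64,0.175,0,-0.8,0,64,0.175,0,-0.8,0,64,0,0,-0.5,0,64,0,0,0,0]'

```text
t: 4.55
eef_pos: [0.5299, -0.0708, 0.1577]
tcp_rot: [-0.018, 1.0, 0.0, -0.001]
contact_force: [-0.4, -0.3, 0.2]
gripper_width: 0.751
```

Run:
```python
from h import *
import pickle
s=env.read_state();print(s['eef_pos'],s['tcp_rot'],s['t'],s['gripper_width'],env.tips_ahead,s['contact_force'])
pickle.dump(env.camera_model('wrist'),open('pics/w3.pkl','wb'))
a=snap('wrist','w3.png');snap('side','s3.png')
```

```text
[ 0.52988202 -0.07084905  0.15774689] [-1.78287999e-02  9.99840151e-01  4.33532537e-04 -1.27193133e-03] 4.55 0.7505263450227118 0.022 [-0.40164577 -0.30032738  0.23308254]
```

View pics/w3.png

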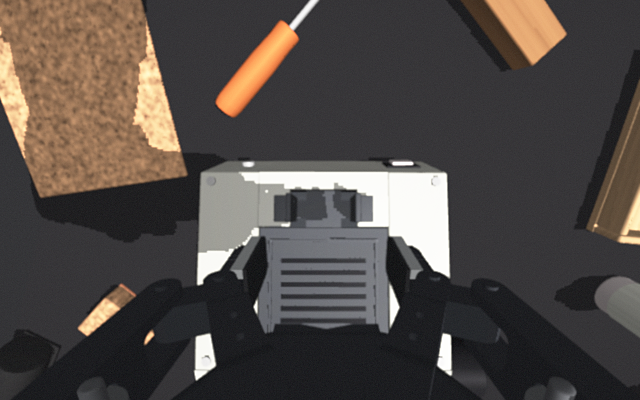

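View pics/s3.png

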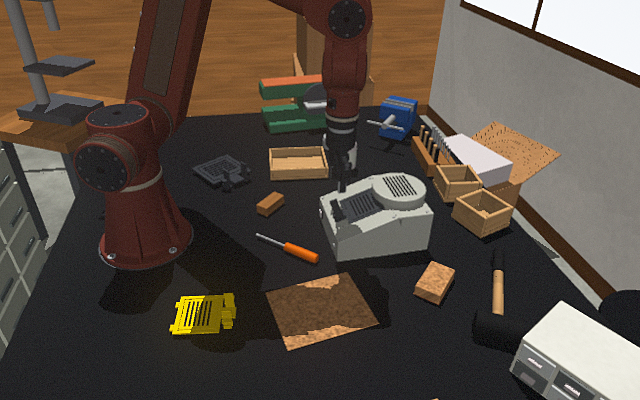

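Run:
```python
from h import *
s=env.read_state();print(s['eef_pos'],s['qd'])
a=cv2.imread('pics/w3.png')[155:240,190:460];cv2.imwrite('pics/c5.png',cv2.resize(a,None,fx=2.9,fy=2.9,interpolation=cv2.INTER_CUBIC))
a=cv2.imread('pics/w3.png')[160:320,230:410];cv2.imwrite('pics/c6.png',cv2.resize(a,None,fx=3.75,fy=3.75,interpolation=cv2.INTER_CUBIC))
```

```text
[ 0.53089188 -0.07135317  0.15937657] [-0.00422065 -0.00843706  0.01416671  0.00191971 -0.00148539 -0.00154735]
```

View pics/c6.png

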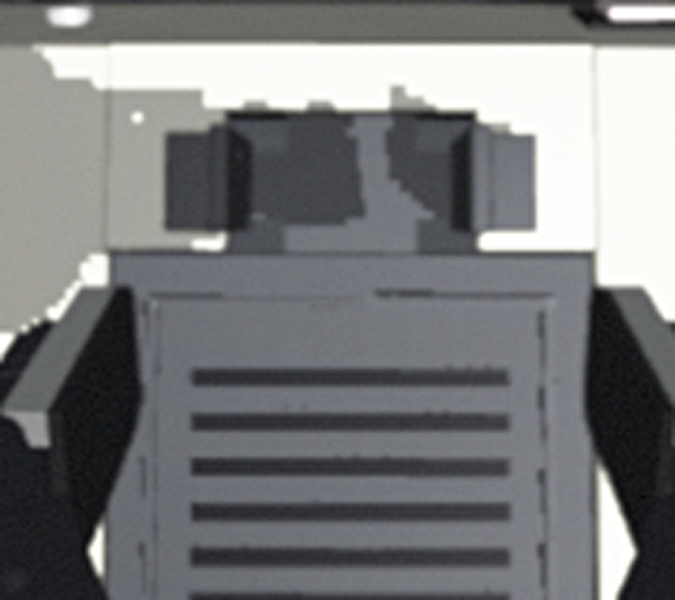

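View pics/c5.png

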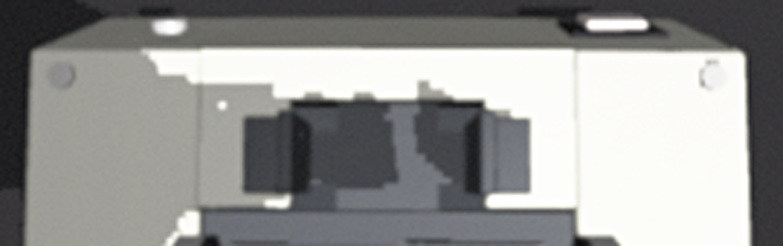

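Run:
```python
from h import *
import pickle
np.set_printoptions(precision=4,suppress=True)
yaw=.034
ex=np.array([np.cos(yaw),np.sin(yaw),0]);ey=np.array([-np.sin(yaw),np.cos(yaw),0]);ez=np.array([0,0,1.])
a=np.radians(20);u=np.cos(a)*ex+np.sin(a)*ez;n=-np.sin(a)*ex+np.cos(a)*ez
c3=pickle.load(open('pics/w3.pkl','rb'));c2=pickle.load(open('pics/w2.pkl','rb'));cs=pickle.load(open('pics/scene0.pkl','rb'));cd=pickle.load(open('pics/side0.pkl','rb'))
F=np.array([(32,50),(745,50)])/2.9+[190,155]
G=np.array([(110,252),(595,252),(165,132),(165,230),(535,132),(535,230)])/3.75+[230,160]
p=plane(c3,F,.066);print(p,p.mean(0));d=p[1]-p[0];print(np.arctan2(-d[0],d[1]),np.linalg.norm(d))
p0=p.mean(0)
def on(q,h):
    o,dd=ray(c3,q);t=((p0+h*n-o)@n)/(dd@n);P=o+dd*t[:,None];Q=P-p0;return np.c_[P,Q@u,Q@ey]
print(on(G[:2],0));print(on(G[2:],.012), on(G[2:],.012).mean(0))
f=lambda q:np.array(q,float)/[4,3.8]+[230,160]
H=f([(208,190),(563,190),(248,105),(248,172),(520,107),(520,174)]);E=f([(42,45),(728,45)])
print('tri w2-w3');print(tri(c2,np.r_[E,H],c3,np.r_[F,G]))
# side tri w3: plate corner lo -y
print(tri(c3,np.r_[F,G[:2]],cd,[(310+178/6,165+465/6),(310+65/6,165+195/6),(310+235/6,165+352/6),(310+182/6,165+212/6)]))
```

```text
[[ 0.51   -0.1811  0.066 ]
 [ 0.5024  0.0338  0.066 ]] [ 0.5062 -0.0737  0.066 ]
0.03538648028251322 0.21509202121548002
[[ 0.553  -0.1275  0.0823  0.0478 -0.0554]
 [ 0.5491 -0.0165  0.0823  0.0477  0.0556]]
[[ 0.5234 -0.1141  0.0845  0.0212 -0.041 ]
 [ 0.5435 -0.1131  0.0918  0.0426 -0.0407]
 [ 0.5205 -0.033   0.0845  0.0211  0.0402]
 [ 0.5406 -0.0325  0.0918  0.0425  0.0399]] [ 0.532  -0.0732  0.0882  0.0318 -0.0004]
tri w2-w3
[[ 0.5108 -0.183   0.0617  0.0002]
 [ 0.5029  0.035   0.0633  0.0001]
 [ 0.5527 -0.1272  0.0831  0.0002]
 [ 0.5489 -0.0169  0.0832  0.0005]
 [ 0.5254 -0.1154  0.0771  0.0002]
 [ 0.5453 -0.1142  0.0866  0.0005]
 [ 0.5248 -0.0303  0.0695  0.0005]
 [ 0.545  -0.0303  0.0801  0.    ]]
[[ 0.5128 -0.1815  0.0662  0.0057]
 [ 0.5056  0.0345  0.064   0.0057]
 [ 0.5534 -0.1275  0.0825  0.0008]
 [ 0.5526 -0.0161  0.0818  0.0063]]
```

Emit:
send_rows --commands '[64,-0.05,-0.07,-0.8,0,64,0,0,-0.8,0,64,0,0,-0.5,0,64,0,0,0,0,64,0,0,0,0]'

```text
t: 5.15
eef_pos: [0.5303, -0.0731, 0.1177]
tcp_rot: [-0.018, 1.0, -0.0, 0.0]
contact_force: [0.4, 0.2, 0.3]
gripper_width: 0.747
```

Emit:
send_rows --commands '[64,0,0,-0.1,0,64,0,0,0,0]'

```text
t: 5.35
eef_pos: [0.5303, -0.0731, 0.1155]
tcp_rot: [-0.018, 1.0, -0.0, 0.0]
contact_force: [0.6, -0.3, -0.1]
gripper_width: 0.747
```

Run:
```python
from h import *
import pickle
s=env.read_state();print(s['eef_pos'],s['contact_force'],s['gripper_width'],s['t'])
a=snap('wrist','w4.png')
cv2.imwrite('pics/c7.png',cv2.resize(a[120:320,200:440,::-1],None,fx=3,fy=3,interpolation=cv2.INTER_CUBIC))
```

```text
[ 0.53026277 -0.07312086  0.11545164] [ 0.56776348 -0.33663787 -0.05136365] 0.7471097359643358 5.35
```

View pics/c7.png

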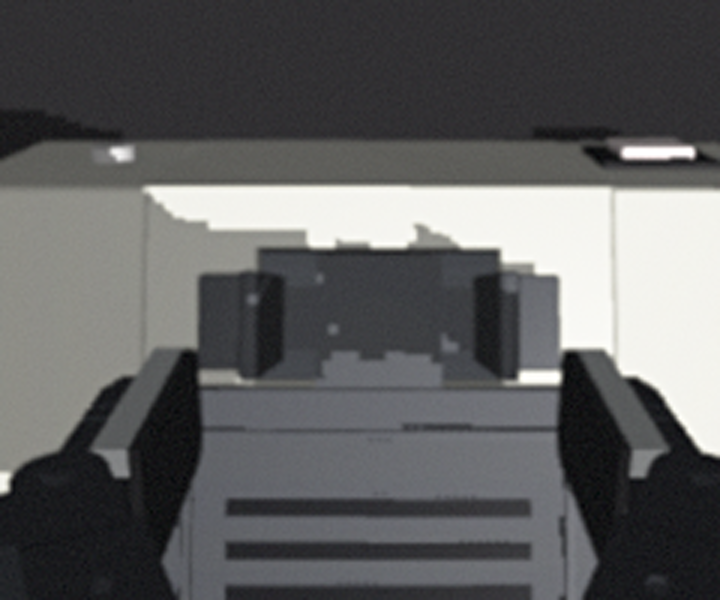

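Run:
```python
from h import *
c=env.camera_model('wrist');s=env.read_state();p=s['eef_pos']
for dz in (.010,.015,.022):
  for dx in (-.011,.011):
    for y in (-.032,.032):
      q=proj(c,[p+np.array([dx-y*.034,y,-dz])])[0];print(dz,dx,y,((q-[200,120])*3).round())
```

```text
0.01 -0.011 -0.032 [222. 295.]
0.01 -0.011 0.032 [541. 295.]
0.01 0.011 -0.032 [223. 394.]
0.01 0.011 0.032 [531. 395.]
0.015 -0.011 -0.032 [226. 286.]
0.015 -0.011 0.032 [536. 287.]
0.015 0.011 -0.032 [228. 383.]
0.015 0.011 0.032 [527. 384.]
0.022 -0.011 -0.032 [232. 275.]
0.022 -0.011 0.032 [530. 276.]
0.022 0.011 -0.032 [233. 369.]
0.022 0.011 0.032 [522. 370.]
```

Emit:
send_rows --commands '[64,0,0,-0.1,0,64,0,0,0,0]'

```text
t: 5.6
eef_pos: [0.5299, -0.073, 0.1129]
tcp_rot: [-0.018, 1.0, 0.0, -0.0]
contact_force: [-1.8, -0.6, 0.1]
gripper_width: 0.751
```

Emit:
send_rows --commands '[64,0,0,-0.1,0,64,0,0,0,0]'

```text
t: 5.8
eef_pos: [0.5298, -0.073, 0.1107]
tcp_rot: [-0.018, 1.0, 0.0, -0.0]
contact_force: [-0.7, 0.3, 0.5]
gripper_width: 0.75
```

Emit:
send_rows --commands '[64,0,0,-0.1,0,64,0,0,0,0]'

```text
t: 6.0
eef_pos: [0.5298, -0.073, 0.1087]
tcp_rot: [-0.018, 1.0, 0.0, -0.0]
contact_force: [-0.3, 0.4, 0.3]
gripper_width: 0.753
```

Emit:
send_rows --commands '[64,0,0,-0.1,0,64,0,0,0,0]'

```text
t: 6.2
eef_pos: [0.5298, -0.073, 0.1068]
tcp_rot: [-0.018, 1.0, 0.0, -0.0]
contact_force: [1.4, 0.7, 0.7]
gripper_width: 0.749
```

Emit:
send_rows --commands '[64,0,0,-0.1,0,64,0,0,0,0]'

```text
t: 6.4
eef_pos: [0.5298, -0.073, 0.1048]
tcp_rot: [-0.018, 1.0, 0.0, -0.0]
contact_force: [0.1, -0.6, -0.2]
gripper_width: 0.751
```

Emit:
send_rows --commands '[64,0,0,-0.1,0,64,0,0,0,0]'

```text
t: 6.6
eef_pos: [0.5298, -0.073, 0.1028]
tcp_rot: [-0.018, 1.0, 0.0, -0.0]
contact_force: [-0.5, 0.9, 0.5]
gripper_width: 0.753
```

Run:
```python
from h import *
a=snap('wrist','w5.png')
cv2.imwrite('pics/c8.png',cv2.resize(a[120:320,200:440,::-1],None,fx=3,fy=3,interpolation=cv2.INTER_CUBIC))
a=snap('side','s5.png')
cv2.imwrite('pics/c9.png',cv2.resize(a[130:260,300:440,::-1],None,fx=4.6,fy=4.6,interpolation=cv2.INTER_CUBIC))
```

```text
(no output)
```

View pics/c8.png

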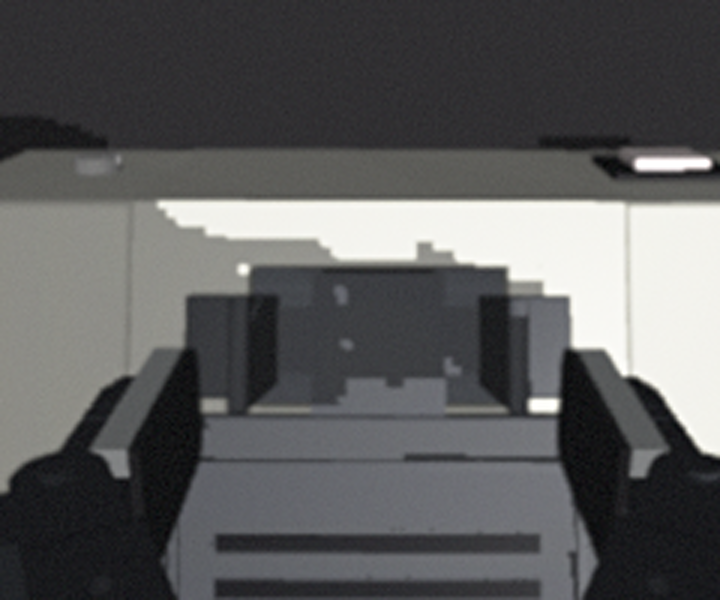

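View pics/c9.png

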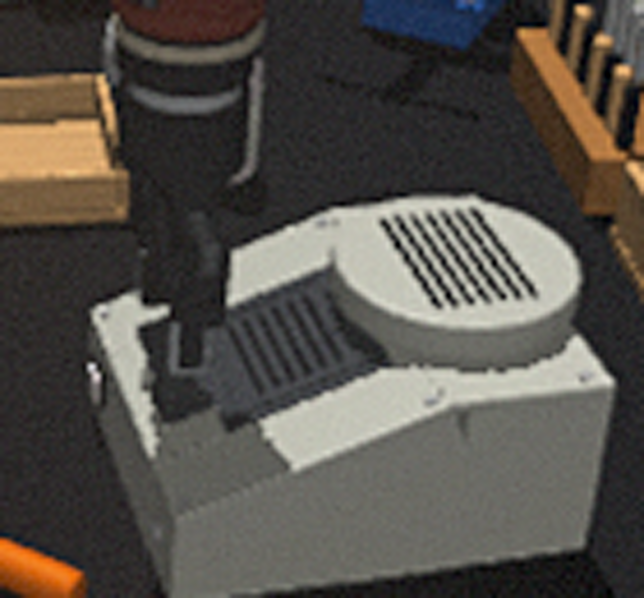

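Emit:
send_rows --commands '[64,0,0,-0.1,0,64,0,0,0,0]'

```text
t: 6.9
eef_pos: [0.5298, -0.073, 0.1008]
tcp_rot: [-0.018, 1.0, 0.0, -0.0]
contact_force: [-0.2, -0.5, -0.3]
gripper_width: 0.748
```

Emit:
send_rows --commands '[64,0,0,-0.1,0,64,0,0,0,0]'

```text
t: 7.1
eef_pos: [0.5298, -0.073, 0.0987]
tcp_rot: [-0.018, 1.0, 0.0, -0.0]
contact_force: [-0.8, 0.2, 0.4]
gripper_width: 0.755
```

Emit:
send_rows --commands '[64,0,0,-0.05,0,64,0,0,0,0]'

```text
t: 7.3
eef_pos: [0.5298, -0.073, 0.0979]
tcp_rot: [-0.018, 1.0, 0.0, -0.0]
contact_force: [-0.3, -1.0, -0.1]
gripper_width: 0.749
```

Run:
```python
from h import *
c=env.camera_model('wrist');print(c['cx'],c['cy'],c['fx'],c['fy'],c['distortion'])
s=env.read_state();print(s['qpos'],s['eef_pos'])
for n in('side','scene'):
    a=snap(n,n+'6.png');cc=env.camera_model(n)
    p=s['eef_pos'];X=[p+np.array([0,-.035,-d]) for d in(0,.011,.022)]
    q=proj(cc,X);print(n,q)
    x,y=q.mean(0).astype(int);b=a[y-35:y+35,x-45:x+45,::-1]
    b=cv2.resize(b,None,fx=8,fy=8,interpolation=cv2.INTER_CUBIC).copy()
    for v in q:
        cv2.circle(b,tuple(int(k) for k in ((v-[x-45,y-35])*8)),3,(0,0,255),-1)
    cv2.imwrite(f'pics/d_{n}.png',b)
```

```text
326.07110631983045 196.83674673389183 280.4862341020985 280.4862341020985 [-0.0287012  0.         0.         0.         0.       ]
[-2.73680270e-01  4.15127567e-01 -3.28170783e-01  8.27759732e-01
 -1.43685777e-05 -3.08897661e-01] [ 0.52982101 -0.07302057  0.09786665]
side [[339.12331657 215.68558053]
 [338.92991327 218.95753895]
 [338.73835482 222.19718263]]
scene [[306.63960437 253.12685709]
 [306.80768924 255.85363747]
 [306.97320321 258.5391848 ]]
```

View pics/d_side.png

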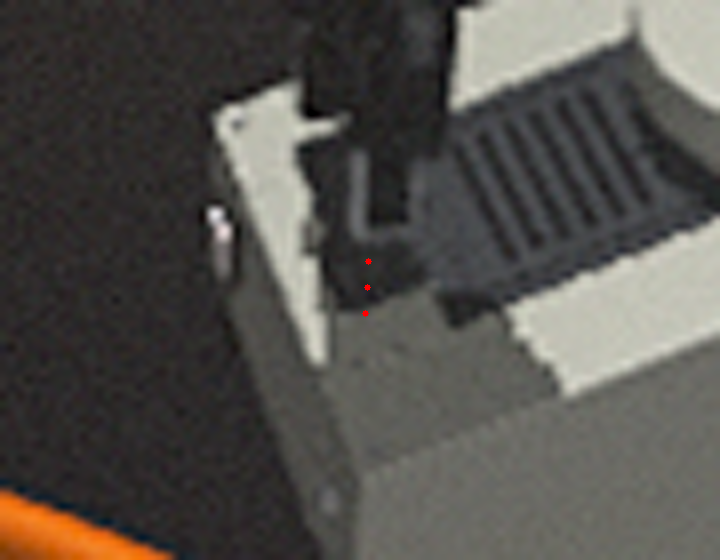

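View pics/d_scene.png

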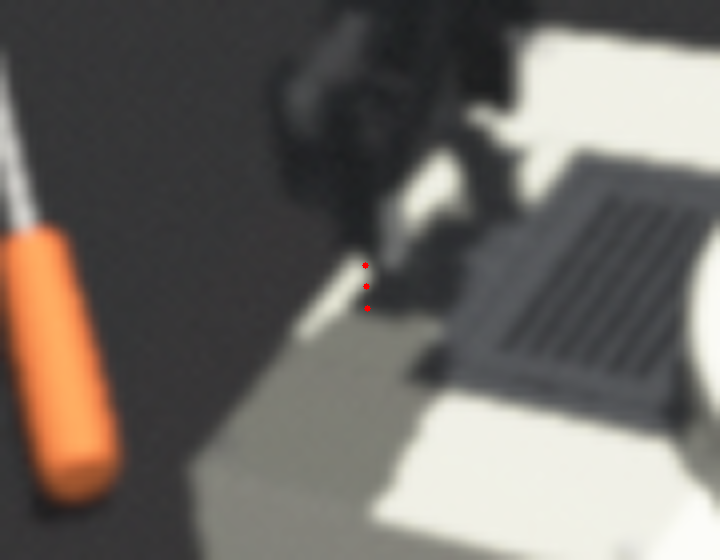

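Emit:
send_rows --commands '[64,0,0,-0.15,0,64,0,0,-0.15,0,64,0,0,0,0]'

```text
t: 7.7
eef_pos: [0.5296, -0.073, 0.0915]
tcp_rot: [-0.018, 1.0, 0.0, -0.0]
contact_force: [-0.5, -0.0, 0.2]
gripper_width: 0.748
```

Emit:
send_rows --commands '[64,0,0,-0.15,0,64,0,0,0,0]'

```text
t: 7.9
eef_pos: [0.5297, -0.073, 0.0886]
tcp_rot: [-0.018, 1.0, 0.0, -0.0]
contact_force: [-0.5, -0.1, -0.2]
gripper_width: 0.752
```

Emit:
send_rows --commands '[64,0,0,-0.15,0,64,0,0,0,0]'

```text
t: 8.1
eef_pos: [0.5297, -0.073, 0.0857]
tcp_rot: [-0.018, 1.0, 0.0, -0.0]
contact_force: [0.8, -0.5, -0.3]
gripper_width: 0.748
```

Run:
```python
from h import *
s=env.read_state();print(s['eef_pos'],s['contact_force'],s['ft_torque'])
a=snap('wrist','w7.png')
cv2.imwrite('pics/c10.png',cv2.resize(a[120:320,200:440,::-1],None,fx=3,fy=3,interpolation=cv2.INTER_CUBIC))
```

```text
[ 0.52973029 -0.07299254  0.08566036] [ 0.75784138 -0.47747258 -0.28677468] [-0.06857775 -0.02463826  0.00461499]
```

View pics/c10.png

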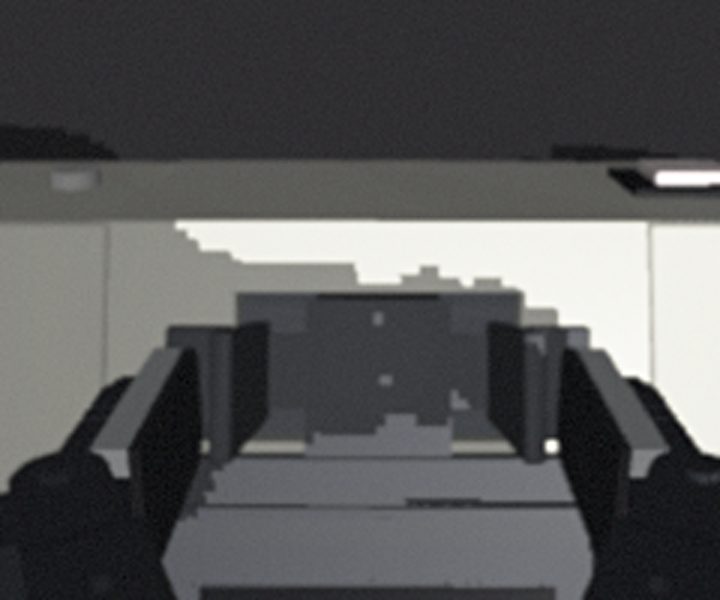

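Emit:
send_rows --commands '[64,0,0,-0.15,0,64,0,0,-0.15,0,64,0,0,0,0]'

```text
t: 8.45
eef_pos: [0.5296, -0.073, 0.0795]
tcp_rot: [-0.018, 1.0, 0.0, -0.0]
contact_force: [0.4, 0.3, 0.2]
gripper_width: 0.746
```

Emit:
send_rows --commands '[64,0,0,-0.1,0,64,0,0,0,0]'

```text
t: 8.65
eef_pos: [0.5301, -0.0731, 0.078]
tcp_rot: [-0.018, 1.0, -0.0, 0.0]
contact_force: [-0.3, 0.3, 2.2]
gripper_width: 0.753
```

Emit:
send_rows --commands '[64,0,0,-0.1,0,64,0,0,0,0]'

```text
t: 8.85
eef_pos: [0.5306, -0.0731, 0.0764]
tcp_rot: [-0.018, 1.0, -0.0, 0.001]
contact_force: [0.2, 1.0, 6.6]
gripper_width: 0.747
```

Emit:
send_rows --commands '[64,0,0,-0.1,0,64,0,0,0,0]'

```text
t: 9.05
eef_pos: [0.5311, -0.0731, 0.0747]
tcp_rot: [-0.018, 1.0, -0.0, 0.001]
contact_force: [0.1, 1.2, 7.9]
gripper_width: 0.752
```

Emit:
send_rows --commands '[64,0.03,0,-0.1,0,64,0.03,0,-0.1,0,64,0,0,0,0]'

```text
t: 9.35
eef_pos: [0.5324, -0.0731, 0.071]
tcp_rot: [-0.018, 1.0, -0.0, 0.001]
contact_force: [-0.3, 1.3, 11.5]
gripper_width: 0.749
```

Emit:
send_rows --commands '[64,0.03,0,-0.1,0,64,0,0,0,0]'

```text
t: 9.55
eef_pos: [0.533, -0.0731, 0.0695]
tcp_rot: [-0.018, 1.0, -0.0, 0.001]
contact_force: [-1.1, 2.5, 15.9]
gripper_width: 0.751
```

Run:
```python
from h import *
s=env.read_state();print(s['eef_pos'],s['contact_force'],s['ft_torque'])
a=snap('wrist','w8.png')
cv2.imwrite('pics/c11.png',cv2.resize(a[120:320,200:440,::-1],None,fx=3,fy=3,interpolation=cv2.INTER_CUBIC))
```

```text
[ 0.53300574 -0.07309703  0.06950945] [-1.12697267  2.45815194 15.91359426] [0.40105853 0.32297714 0.01175944]
```

View pics/c11.png

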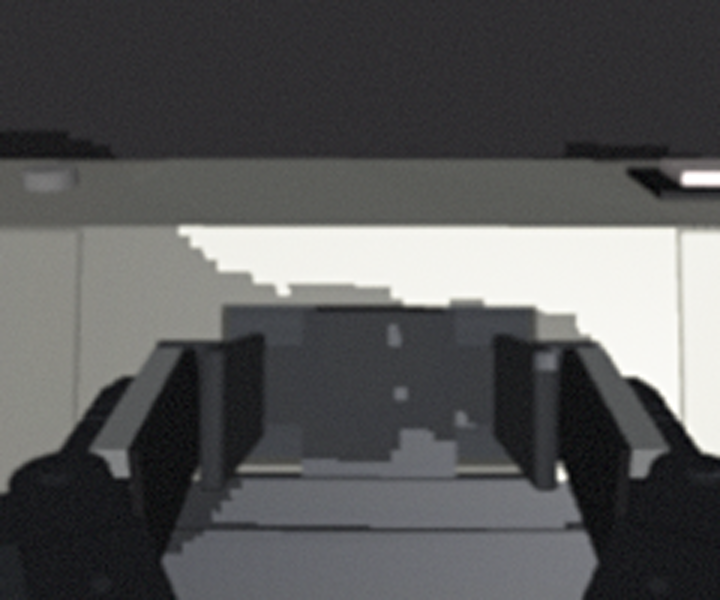

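Emit:
send_rows --commands '[57,0,0,0.05,0,57,0,0,0.03,0,57,0,0,0,0]' --squeeze 30

```text
t: 9.9
eef_pos: [0.533, -0.0734, 0.0711]
tcp_rot: [-0.018, 1.0, -0.0, 0.002]
contact_force: [-2.8, 0.2, 16.0]
gripper_width: 0.671
```

Emit:
send_rows --commands '[54,0,0,0.05,0,51,0,0,0.06,0,51,0,0,0,0]'

```text
t: 10.2
eef_pos: [0.5326, -0.0734, 0.073]
tcp_rot: [-0.018, 1.0, -0.0, 0.001]
contact_force: [-1.7, 0.2, 11.9]
gripper_width: 0.597
```

Emit:
send_rows --commands '[47,0,0,0.03,0,44,0,0,0.03,0,44,0,0,0,0]'

```text
t: 10.5
eef_pos: [0.5325, -0.0734, 0.0742]
tcp_rot: [-0.018, 1.0, -0.0, 0.001]
contact_force: [-1.4, 0.1, 12.4]
gripper_width: 0.514
```

Emit:
send_rows --commands '[40,0,0,0.02,0,36,0,0,0.02,0,34,0,0,0,0,34,0,0,0,0]' --squeeze 30

```text
t: 10.9
eef_pos: [0.5325, -0.0732, 0.0749]
tcp_rot: [-0.018, 1.0, -0.0, 0.001]
contact_force: [-2.3, 1.8, 12.4]
gripper_width: 0.451
```

Run:
```python
from h import *
s=env.read_state();print(s['eef_pos'],s['contact_force'],s['ft_torque'])
a=snap('wrist','w9.png')
cv2.imwrite('pics/c12.png',cv2.resize(a[120:320,200:440,::-1],None,fx=3,fy=3,interpolation=cv2.INTER_CUBIC))
```

```text
[ 0.53253638 -0.07324758  0.07491908] [-2.2738224   1.79388163 12.36357613] [ 0.16759768  0.34874781 -0.08936524]
```

View pics/c12.png

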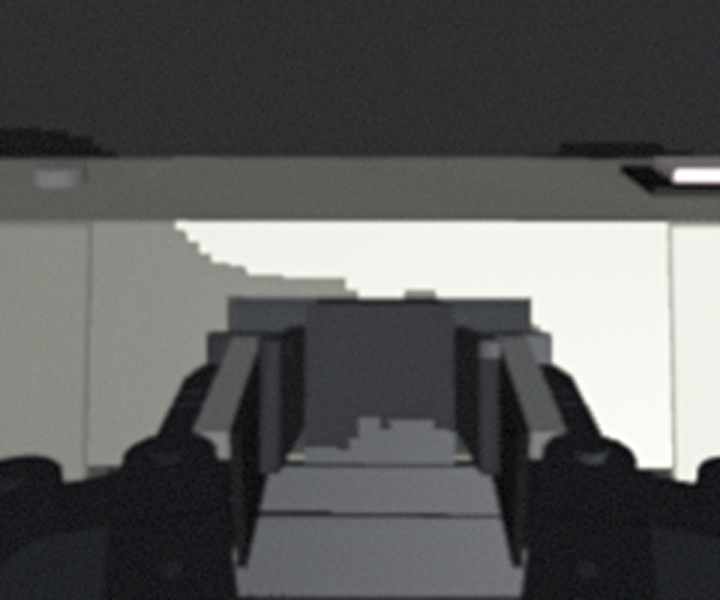

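Emit:
send_rows --commands '[34,-0.03,0,0.15,0,34,-0.03,0,0.15,0,34,0,0,0.1,0,34,0,0,0,0]'

```text
t: 11.35
eef_pos: [0.53, -0.0732, 0.082]
tcp_rot: [-0.018, 1.0, -0.0, -0.0]
contact_force: [-3.5, -1.9, 4.6]
gripper_width: 0.454
```

Emit:
send_rows --commands '[34,-0.01,0,0.15,0,34,-0.01,0,0.15,0,34,-0.01,0,0.15,0,34,0,0,0,0]'

```text
t: 11.75
eef_pos: [0.5299, -0.0729, 0.0909]
tcp_rot: [-0.018, 1.0, 0.0, -0.0]
contact_force: [-0.1, 0.4, -3.8]
gripper_width: 0.451
```

Run:
```python
from h import *
s=env.read_state();print(s['eef_pos'],s['contact_force'],s['ft_torque'],s['gripper_width'])
a=snap('side','s10.png')
cv2.imwrite('pics/c13.png',cv2.resize(a[130:260,300:440,::-1],None,fx=4.6,fy=4.6,interpolation=cv2.INTER_CUBIC))
```

```text
[ 0.52994342 -0.07293918  0.09090122] [-0.12802421  0.35900369 -3.82486546] [-0.07469791  0.33468606 -0.05015462] 0.45065632644729353
```

View pics/c13.png

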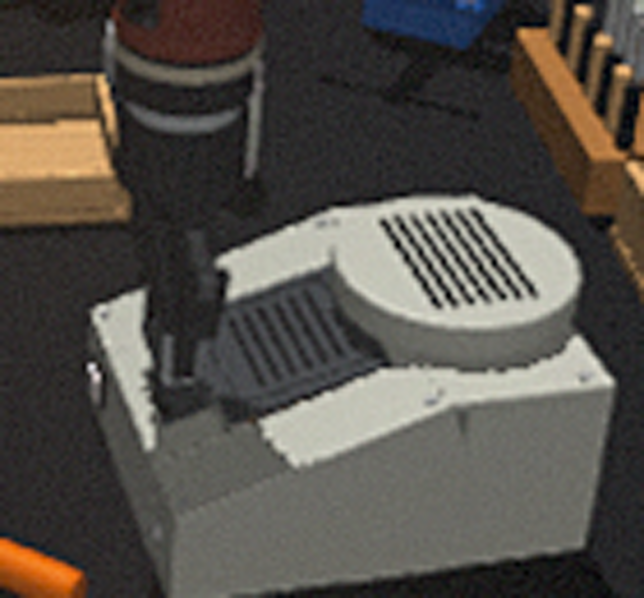

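Emit:
send_rows --commands '[34,0,0,0.15,0,34,-0.01,0,0.15,0,34,-0.01,0,0.15,0,34,0,0,0,0]'

```text
t: 12.2
eef_pos: [0.5298, -0.0731, 0.1003]
tcp_rot: [-0.018, 1.0, -0.0, 0.0]
contact_force: [0.3, 0.7, -4.1]
gripper_width: 0.451
```

Emit:
send_rows --commands '[34,-0.01,0,0.15,0,34,-0.01,0,0.15,0,34,-0.01,0,0.05,0,34,0,0,0,0]'

```text
t: 12.6
eef_pos: [0.5293, -0.0731, 0.1071]
tcp_rot: [-0.018, 1.0, -0.0, 0.0]
contact_force: [1.9, 0.1, -4.0]
gripper_width: 0.448
```

Run:
```python
from h import *
s=env.read_state();print(s['eef_pos'],s['contact_force'],s['ft_torque'],s['gripper_width'])
a=snap('side','s11.png')
cv2.imwrite('pics/c14.png',cv2.resize(a[130:260,300:440,::-1],None,fx=4.6,fy=4.6,interpolation=cv2.INTER_CUBIC))
```

```text
[ 0.52925102 -0.07310305  0.1070922 ] [ 1.85141582  0.13509196 -4.02238626] [-0.0142053  -0.05493526  0.01490575] 0.44786543317608113
```

View pics/c14.png

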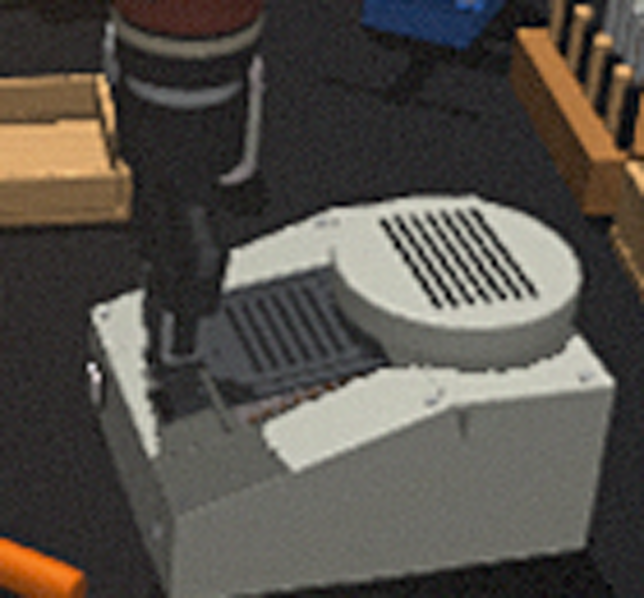

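Emit:
send_rows --commands '[34,-0.2,0,-0.03,0,34,-0.2,0,-0.03,0,34,-0.2,-0.02,-0.03,0,34,-0.2,-0.02,-0.03,0,34,0,0,0,0]'

```text
t: 13.15
eef_pos: [0.5121, -0.0738, 0.1043]
tcp_rot: [-0.017, 1.0, 0.0, -0.0]
contact_force: [0.9, -0.6, -1.5]
gripper_width: 0.449
```

Run:
```python
from h import *
s=env.read_state();print(s['eef_pos'],s['contact_force'],s['ft_torque'],s['gripper_width'])
a=snap('side','s12.png')
cv2.imwrite('pics/c15.png',cv2.resize(a[130:260,300:440,::-1],None,fx=4.6,fy=4.6,interpolation=cv2.INTER_CUBIC))
```

```text
[ 0.51209139 -0.07384118  0.10433854] [ 0.86742558 -0.56607026 -1.48887265] [-0.04086399  0.03762795  0.04610545] 0.44906730982408644
```

View pics/c15.png

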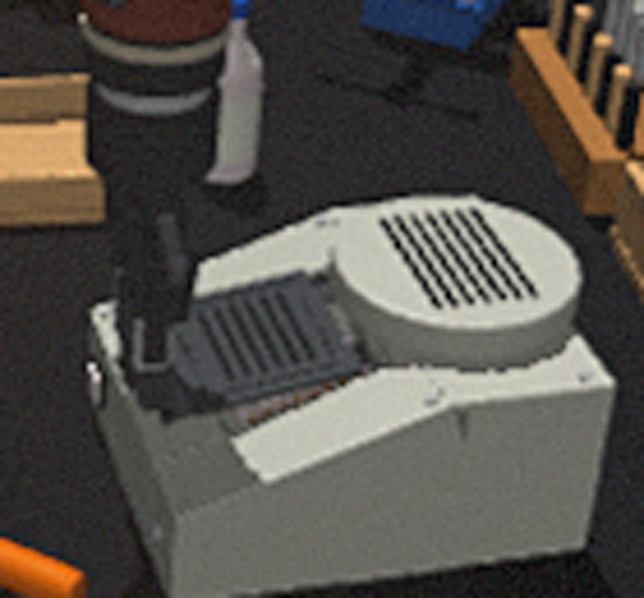

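Emit:
send_rows --commands '[34,-0.1,0,0.2,0,34,-0.1,0,0.3,0,34,0,0,0.4,0,34,0,0,0.4,0,34,0,0,0.5,0,34,0,0,0.6,0,34,0,0,0.6,0,34,0,0,0.5,0]'

```text
t: 14.0
eef_pos: [0.5092, -0.0739, 0.1758]
tcp_rot: [-0.018, 1.0, -0.0, 0.0]
contact_force: [0.2, -0.0, -1.1]
gripper_width: 0.449
```

Run:
```python
from h import *
import pickle
s=env.read_state();print(s['eef_pos'],s['contact_force'],s['ft_torque'],s['gripper_width'])
a=snap('side','s13.png')
cv2.imwrite('pics/c16.png',cv2.resize(a[130:260,300:440,::-1],None,fx=4.6,fy=4.6,interpolation=cv2.INTER_CUBIC))
pickle.dump(env.camera_model('wrist'),open('pics/w13.pkl','wb'));snap('wrist','w13.png')
```

```text
[ 0.50924751 -0.07392108  0.17579872] [ 0.24736704 -0.01389078 -1.09758356] [-0.01037427  0.0552931  -0.0006449 ] 0.44878533073116905
```

View pics/c16.png

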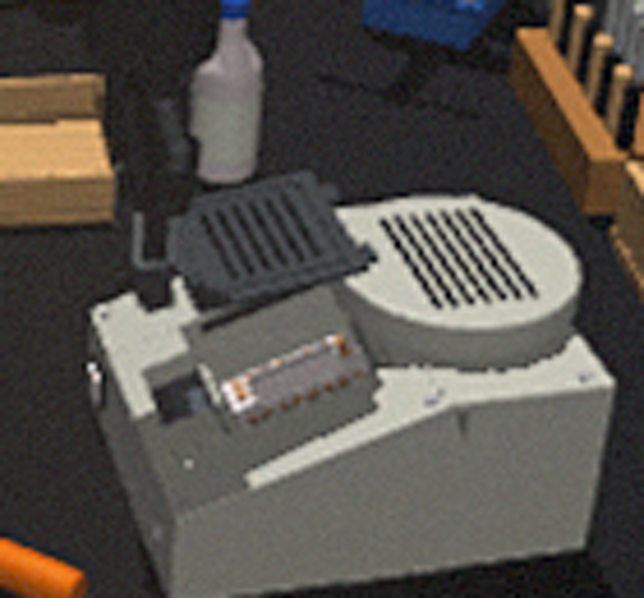

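View pics/w13.png

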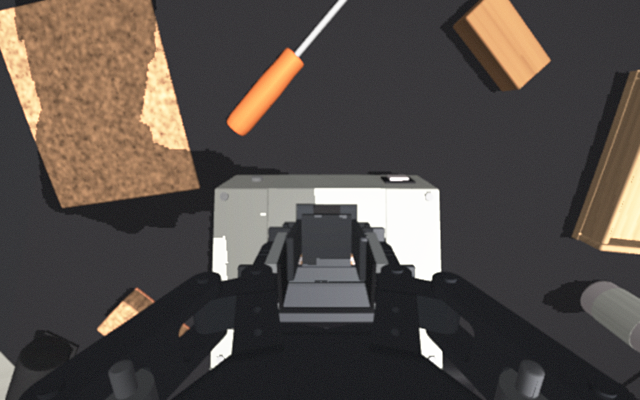

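Emit:
send_rows --commands '[34,-0.43,-0.6,0.3,0.06,34,-0.43,-0.95,0.2,0.06,34,-0.43,-0.95,0,0.06,34,-0.43,-0.95,0,0.06,34,-0.43,-0.95,0,0.07,34,-0.43,-0.95,0,0.07,34,-0.43,-0.95,0,0.07,34,-0.43,-0.95,0,0.07]'

```text
t: 14.9
eef_pos: [0.4395, -0.2195, 0.1841]
tcp_rot: [-0.057, 0.998, 0.0, -0.0]
contact_force: [-0.3, 0.3, -0.8]
gripper_width: 0.448
```

Emit:
send_rows --commands '[34,-0.43,-0.95,-0.5,0.07,34,-0.43,-0.95,-0.8,0.07,34,-0.43,-0.95,-0.9,0.07,34,-0.43,-0.95,-0.9,0.07,34,-0.43,-0.95,-0.8,0.07,34,-0.38,-0.95,-0.5,0.05,34,0,-0.35,-0.3,0,34,0,0,0,0]'

```text
t: 15.7
eef_pos: [0.3891, -0.3401, 0.0896]
tcp_rot: [-0.086, 0.996, 0.001, -0.0]
contact_force: [-0.3, 0.5, -0.9]
gripper_width: 0.45
```

Run:
```python
from h import *
import pickle
s=env.read_state();print(s['eef_pos'],s['tcp_rot'],s['contact_force'],s['ft_torque'],s['gripper_width'])
a=snap('side','s14.png')
cv2.imwrite('pics/c17.png',cv2.resize(a[210:360,240:420,::-1],None,fx=4,fy=4,interpolation=cv2.INTER_CUBIC))
pickle.dump(env.camera_model('wrist'),open('pics/w14.pkl','wb'));snap('wrist','w14.png')
```

```text
[ 0.3891409  -0.34010975  0.08955917] [-8.57406787e-02  9.96317295e-01  5.13079980e-04 -3.48229774e-04] [-0.27102173  0.49503171 -0.93147713] [-0.02516281  0.01983074 -0.02160273] 0.449985172494346
```

View pics/c17.png

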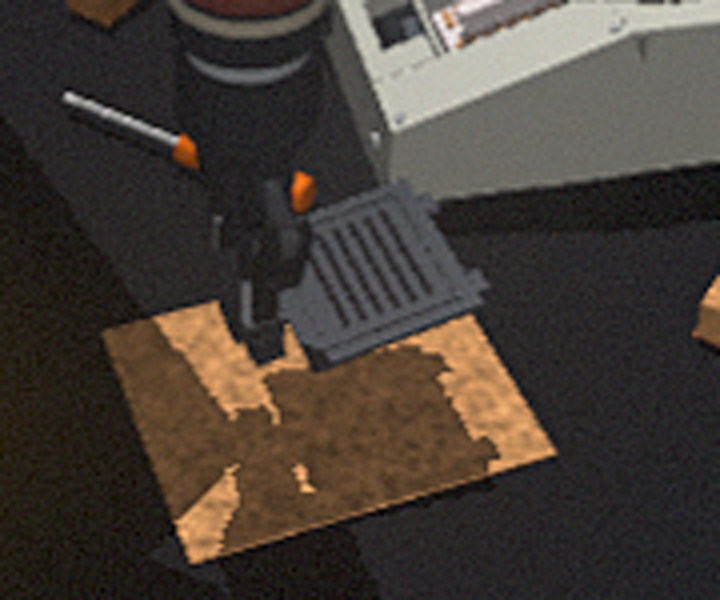

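View pics/w14.png

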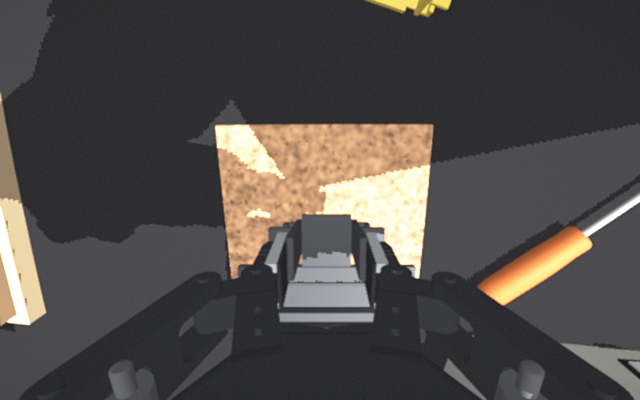

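Emit:
send_rows --commands '[34,0,0,-0.7,0,34,0,0,-0.7,0,34,0,0,-0.6,0,34,0,0,-0.3,0,34,0,0,-0.2,0,34,0,0,0,0]'

```text
t: 16.4
eef_pos: [0.3896, -0.3396, 0.0403]
tcp_rot: [-0.087, 0.996, 0.0, -0.0]
contact_force: [0.4, -0.1, -2.0]
gripper_width: 0.444
```

Emit:
send_rows --commands '[34,0,0,-0.15,0,34,0,0,0,0]'

```text
t: 16.6
eef_pos: [0.3896, -0.3399, 0.0375]
tcp_rot: [-0.086, 0.996, -0.0, 0.0]
contact_force: [0.7, -0.0, -1.5]
gripper_width: 0.448
```

Run:
```python
from h import *
s=env.read_state();print(s['eef_pos'],s['contact_force'],s['ft_torque'],s['gripper_width'])
a=snap('side','s15.png')
cv2.imwrite('pics/c18.png',cv2.resize(a[230:360,240:420,::-1],None,fx=4,fy=4,interpolation=cv2.INTER_CUBIC))
```

```text
[ 0.38961838 -0.3399447   0.03747851] [ 0.69449136 -0.00640701 -1.49159318] [-0.00398088  0.15468567  0.00468858] 0.4482431810400597
```

View pics/c18.png

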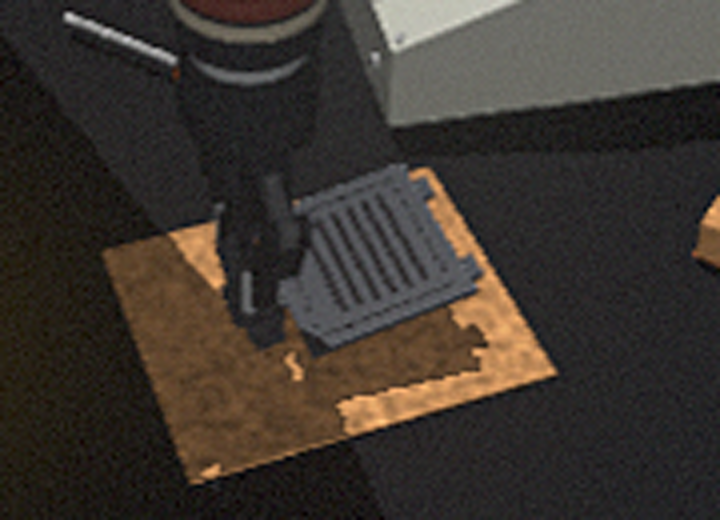

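Emit:
send_rows --commands '[34,0,0,-0.15,0,34,0,0,0,0]'

```text
t: 16.85
eef_pos: [0.3894, -0.3398, 0.0342]
tcp_rot: [-0.086, 0.996, 0.0, -0.0]
contact_force: [-0.5, -0.8, -1.5]
gripper_width: 0.449
```

Emit:
send_rows --commands '[34,0,0,-0.15,0,34,0,0,0,0]'

```text
t: 17.05
eef_pos: [0.3894, -0.3397, 0.0311]
tcp_rot: [-0.086, 0.996, 0.0, -0.0]
contact_force: [-0.1, 0.2, -0.3]
gripper_width: 0.446
```

Emit:
send_rows --commands '[34,0,0,-0.1,0,34,0,0,0,0]'

```text
t: 17.25
eef_pos: [0.3894, -0.3397, 0.0292]
tcp_rot: [-0.086, 0.996, 0.0, -0.0]
contact_force: [0.3, 0.4, -1.4]
gripper_width: 0.445
```

Emit:
send_rows --commands '[34,0,0,-0.1,0,34,0,0,0,0]'

```text
t: 17.45
eef_pos: [0.3895, -0.3398, 0.0272]
tcp_rot: [-0.086, 0.996, 0.0, -0.0]
contact_force: [0.2, 0.1, -0.5]
gripper_width: 0.447
```

Emit:
send_rows --commands '[34,0,0,-0.1,0,34,0,0,0,0]'

```text
t: 17.65
eef_pos: [0.3899, -0.34, 0.0264]
tcp_rot: [-0.087, 0.996, -0.0, 0.0]
contact_force: [-2.3, 4.3, 14.2]
gripper_width: 0.449
```

Run:
```python
from h import *
s=env.read_state();print(s['eef_pos'],s['contact_force'],s['ft_torque'],s['gripper_width'])
a=snap('side','s16.png')
cv2.imwrite('pics/c19.png',cv2.resize(a[230:360,240:420,::-1],None,fx=4,fy=4,interpolation=cv2.INTER_CUBIC))
```

```text
[ 0.38993059 -0.34001332  0.02644285] [-2.29588841  4.30950006 14.2490698 ] [ 0.85233951  0.50680822 -0.02483761] 0.44887409677348544
```

View pics/c19.png

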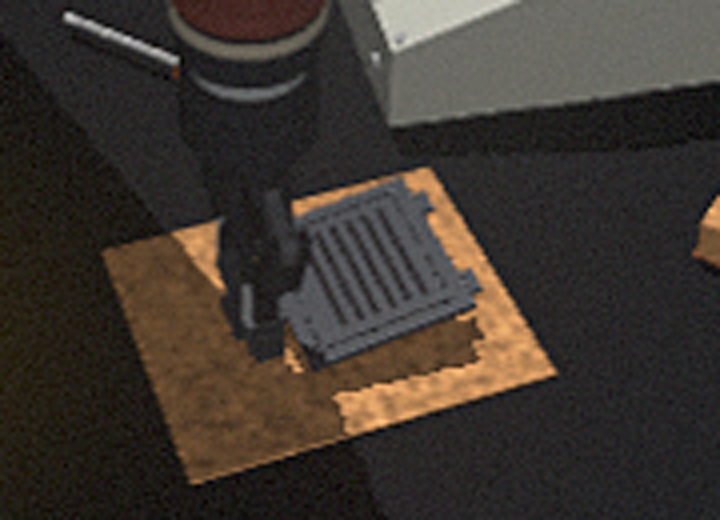

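Emit:
send_rows --commands '[34,0.1,0.02,0,0,34,0.1,0.02,0,0,34,0.1,0.02,0,0,34,0,0,0,0]' --squeeze 20

```text
t: 18.1
eef_pos: [0.3953, -0.3393, 0.0261]
tcp_rot: [-0.086, 0.996, -0.001, -0.0]
contact_force: [-4.4, -0.2, 10.1]
gripper_width: 0.453
```

Run:
```python
from h import *
s=env.read_state();print(s['eef_pos'],s['contact_force'],s['ft_torque'],s['gripper_width'])
a=snap('side','s17.png')
cv2.imwrite('pics/c20.png',cv2.resize(a[230:360,240:420,::-1],None,fx=4,fy=4,interpolation=cv2.INTER_CUBIC))
```

```text
[ 0.39525126 -0.33930656  0.02610061] [-4.39889188 -0.23022941 10.11086929] [-4.74638098e-02  1.16404465e+00  3.09623667e-04] 0.4534952672715156
```

View pics/c20.png

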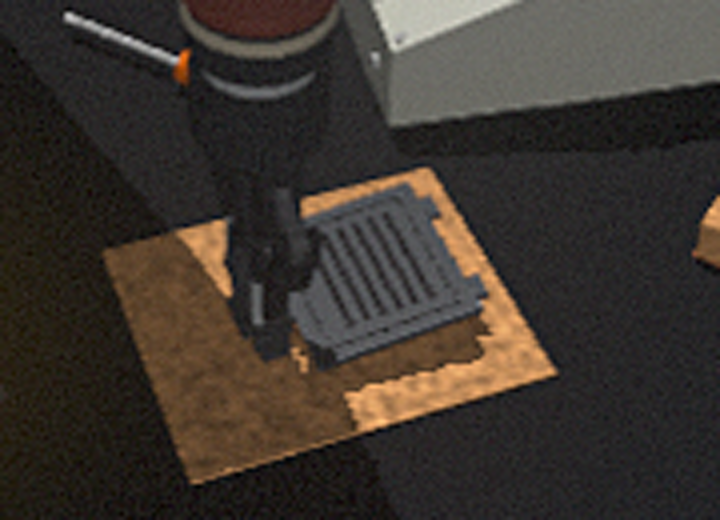

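Emit:
send_rows --commands '[40,0,0,0,0,41,0,0,-0.02,0,42,0,0,-0.02,0,43,0,0,-0.02,0,44,0,0,-0.02,0,45,0,0,0,0]'

```text
t: 18.75
eef_pos: [0.3965, -0.3392, 0.0242]
tcp_rot: [-0.087, 0.996, -0.001, 0.001]
contact_force: [3.0, -0.6, 5.2]
gripper_width: 0.524
```

Run:
```python
from h import *
s=env.read_state();print(s['eef_pos'],s['contact_force'],s['ft_torque'],s['gripper_width'])
a=snap('side','s18.png')
cv2.imwrite('pics/c21.png',cv2.resize(a[230:360,240:420,::-1],None,fx=4,fy=4,interpolation=cv2.INTER_CUBIC))
```

```text
[ 0.39648333 -0.33920256  0.02423879] [ 2.99346283 -0.55223576  5.21571727] [-0.07620862 -0.50412234 -0.00793883] 0.5240400087798969
```

View pics/c21.png

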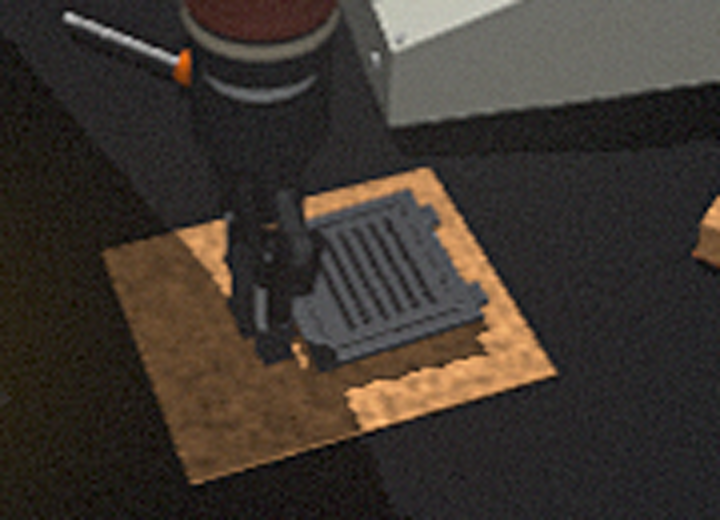

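Emit:
send_rows --commands '[46,0,0,-0.02,0,47,0,0,-0.02,0,48,0,0,-0.02,0,48,0,0,-0.02,0,48,0,0,0,0]'

```text
t: 19.3
eef_pos: [0.396, -0.3389, 0.0224]
tcp_rot: [-0.087, 0.996, -0.0, 0.0]
contact_force: [3.0, 0.2, 4.4]
gripper_width: 0.563
```

Emit:
send_rows --commands '[49,0,0,-0.02,0,50,0,0,-0.02,0,51,0,0,-0.02,0,51,0,0,0,0]'

```text
t: 19.7
eef_pos: [0.3957, -0.3388, 0.0215]
tcp_rot: [-0.086, 0.996, -0.0, 0.0]
contact_force: [1.1, 0.5, 11.0]
gripper_width: 0.596
```

Run:
```python
from h import *
s=env.read_state();print(s['eef_pos'],s['contact_force'],s['ft_torque'],s['gripper_width'])
a=snap('side','s19.png')
cv2.imwrite('pics/c22.png',cv2.resize(a[230:360,240:420,::-1],None,fx=4,fy=4,interpolation=cv2.INTER_CUBIC))
```

```text
[ 0.39573623 -0.33884225  0.02148348] [ 1.07808885  0.49528448 10.99096839] [ 0.22961859 -0.18683117 -0.04258704] 0.5956735690977337
```

View pics/c22.png

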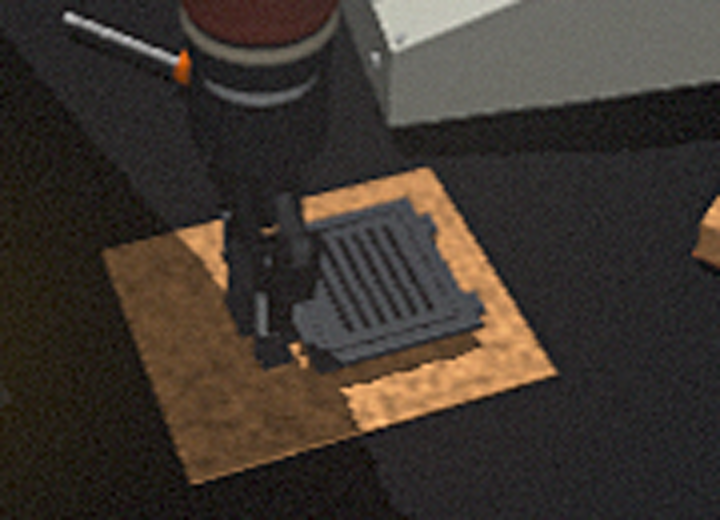

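Emit:
send_rows --commands '[53,0,0,-0.02,0,55,0,0,-0.02,0,57,0,0,-0.02,0,59,0,0,0,0,61,0,0,0,0,63,0,0,0,0,63,0,0,0,0]'

```text
t: 20.45
eef_pos: [0.395, -0.3382, 0.0193]
tcp_rot: [-0.086, 0.996, 0.001, -0.0]
contact_force: [0.3, -0.0, 0.5]
gripper_width: 0.736
```

Run:
```python
from h import *
s=env.read_state();print(s['eef_pos'],s['contact_force'],s['ft_torque'],s['gripper_width'])
a=snap('side','s20.png')
cv2.imwrite('pics/c23.png',cv2.resize(a[230:360,240:420,::-1],None,fx=4,fy=4,interpolation=cv2.INTER_CUBIC))
a=snap('wrist','w20.png')
```

```text
[ 0.39497731 -0.33816864  0.01934564] [ 0.27098779 -0.01626499  0.51669706] [-0.03900483 -0.01697242  0.01107645] 0.7364089555303539
```

View pics/c23.png

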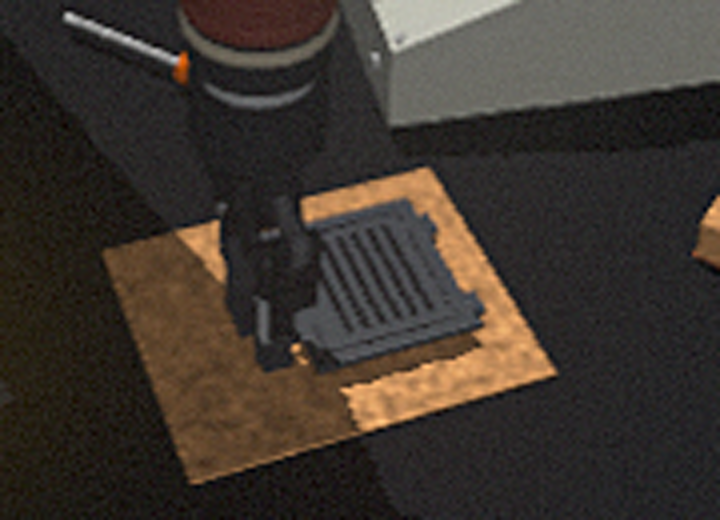

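View pics/w20.png

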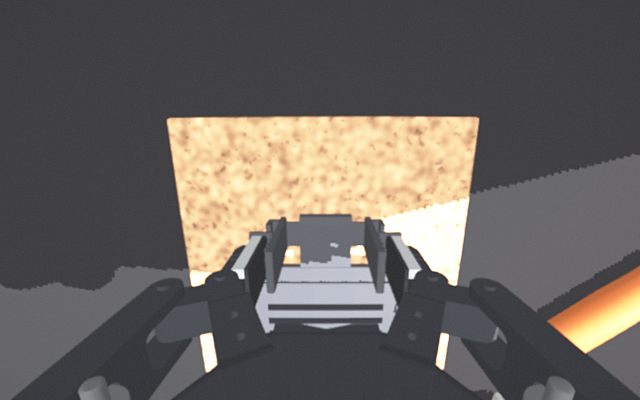

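Emit:
send_rows --commands '[64,0,0,0.3,0,64,0,0,0.6,0,64,0,0,0.8,0,64,0,0,1,0,64,0,0,1,0,64,0,0,1,0,64,0,0,1,0,50,0,0,1,0]'

```text
t: 21.35
eef_pos: [0.3955, -0.3386, 0.1558]
tcp_rot: [-0.087, 0.996, -0.0, 0.0]
contact_force: [-0.3, -0.6, -0.2]
gripper_width: 0.6
```

Run:
```python
from h import *
import pickle
s=env.read_state();print(s['eef_pos'],s['contact_force'],s['gripper_width'])
pickle.dump(env.camera_model('wrist'),open('pics/w21.pkl','wb'))
a=snap('wrist','w21.png')
a=snap('side','s21.png');cv2.imwrite('pics/c24.png',cv2.resize(a[230:360,240:420,::-1],None,fx=4,fy=4,interpolation=cv2.INTER_CUBIC))
```

```text
[ 0.39554927 -0.3386358   0.1557704 ] [-0.31870273 -0.56987176 -0.15805939] 0.5995606590158937
```

View pics/w21.png

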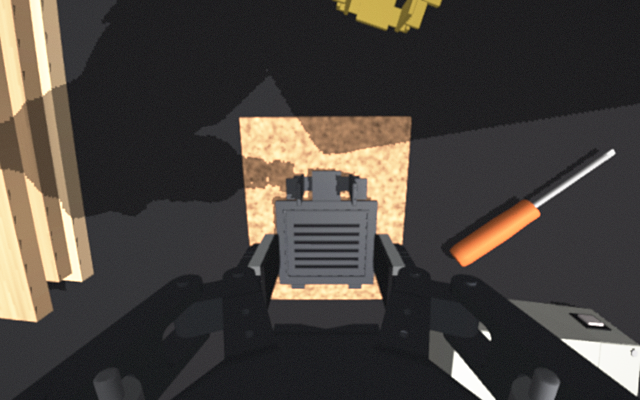

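View pics/c24.png

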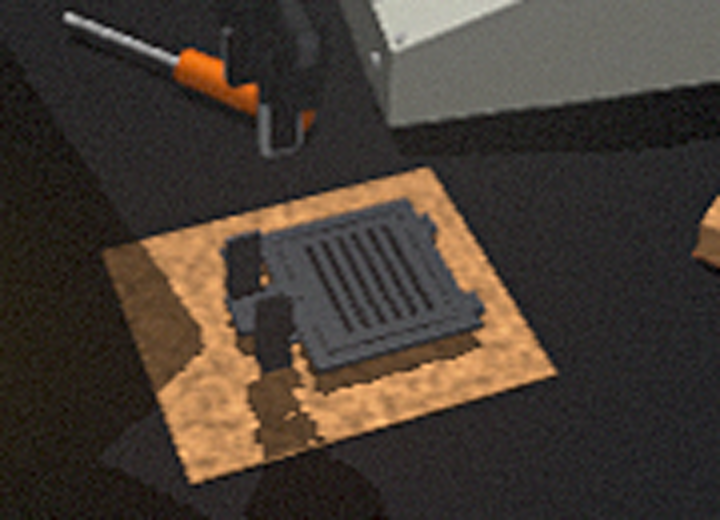

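Run:
```python
from h import *
import pickle
np.set_printoptions(precision=4,suppress=True)
c=pickle.load(open('pics/w21.pkl','rb'));cd=pickle.load(open('pics/side0.pkl','rb'))
P=plane(c,[(278,200),(375,200),(377,284),(275,284)],.019);print(P,P.mean(0),np.linalg.norm(P[1]-P[0]))
M=plane(c,[(240,117),(411,117)],.004);print(M,M.mean(0)+.11*np.array([.985,.172,0]))
Q=np.array([(268,233),(405,200),(477,318),(320,368)])/4+[240,230];P2=plane(cd,Q,.019);print(P2,P2.mean(0))
```

```text
[[ 0.4194 -0.3867  0.019 ]
 [ 0.4016 -0.2852  0.019 ]
 [ 0.5009 -0.2603  0.019 ]
 [ 0.5215 -0.3774  0.019 ]] [ 0.4608 -0.3274  0.019 ] 0.10307974275737315
[[ 0.342  -0.4389  0.004 ]
 [ 0.3115 -0.2645  0.004 ]] [ 0.4351 -0.3328  0.004 ]
[[ 0.413  -0.2818  0.019 ]
 [ 0.5018 -0.2681  0.019 ]
 [ 0.5209 -0.3683  0.019 ]
 [ 0.4243 -0.389   0.019 ]] [ 0.465  -0.3268  0.019 ]
```

Emit:
send_rows --commands '[65,0,0,-1,0,65,0,0,-1,0,65,0,0,-1,0,65,0,0,-1,0,65,0,0,-1,0,65,0,0,-0.9,0,65,0,0,-0.6,0,65,0,0,0,0]'

```text
t: 22.25
eef_pos: [0.3946, -0.3376, 0.0225]
tcp_rot: [-0.086, 0.996, 0.001, -0.001]
contact_force: [-0.6, -0.3, -0.4]
gripper_width: 0.759
```

Emit:
send_rows --commands '[56,0,0,0.05,0,52,0,0,0.03,0,50,0,0,0,0,50,-0.15,-0.03,0,0,50,-0.2,-0.03,0,0,50,-0.2,-0.04,0,0,50,0,0,0,0]'

```text
t: 22.95
eef_pos: [0.3846, -0.3413, 0.026]
tcp_rot: [-0.086, 0.996, -0.001, 0.001]
contact_force: [2.3, -0.0, 4.9]
gripper_width: 0.588
```

Emit:
send_rows --commands '[53,0,0,0,0,56,0,0,0,0,60,0,0,0,0,64,0,0,0,0,65,0,0,0.1,0,65,0,0,0.6,0,65,0,0,1,0,65,0,0,1,0]'

```text
t: 23.75
eef_pos: [0.3844, -0.3405, 0.0807]
tcp_rot: [-0.087, 0.996, 0.0, -0.0]
contact_force: [0.3, 0.4, -0.5]
gripper_width: 0.763
```

Emit:
send_rows --commands '[65,0,0,1,0,65,0,0,1,0,65,0,0,1,0,55,0,0,1,0]'

```text
t: 24.15
eef_pos: [0.3845, -0.3406, 0.1613]
tcp_rot: [-0.087, 0.996, -0.0, 0.0]
contact_force: [-0.1, -0.6, 0.0]
gripper_width: 0.644
```

Run:
```python
from h import *
import pickle
np.set_printoptions(precision=4,suppress=True)
s=env.read_state();print(s['eef_pos'],s['contact_force'],s['gripper_width'])
pickle.dump(env.camera_model('wrist'),open('pics/w22.pkl','wb'))
a=snap('wrist','w22.png')
a=snap('side','s22.png');cv2.imwrite('pics/c25.png',cv2.resize(a[230:360,240:420,::-1],None,fx=4,fy=4,interpolation=cv2.INTER_CUBIC))
```

```text
[ 0.3845 -0.3406  0.1613] [-0.1163 -0.5878  0.0351] 0.6443580173291034
```

View pics/w22.png

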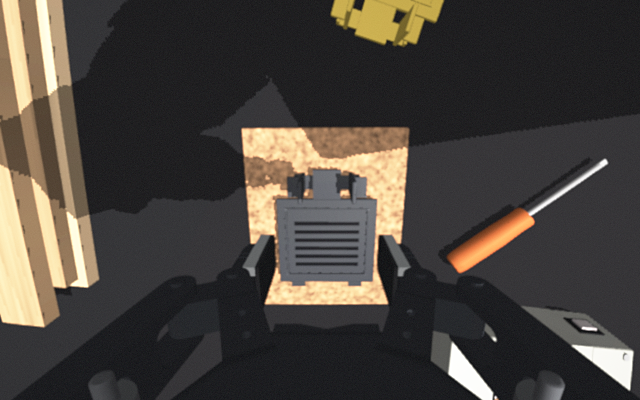

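View pics/c25.png

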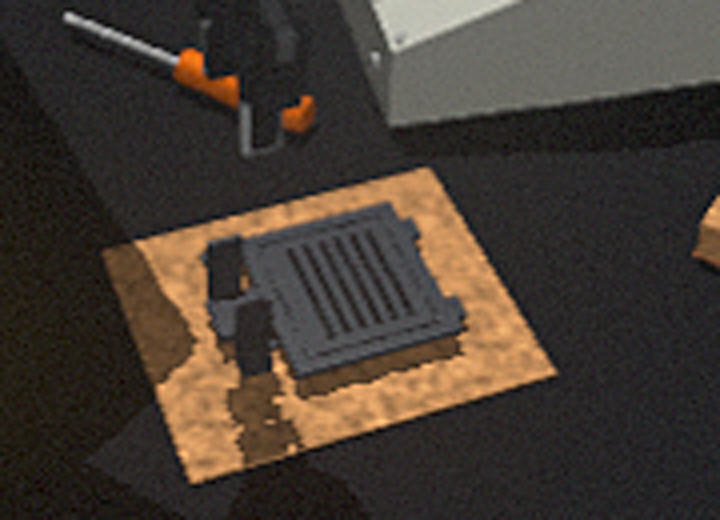

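Emit:
send_rows --commands '[45,0.52,0.96,0.6,-0.06,35,0.52,0.96,0.6,-0.06,35,0.52,0.96,0.6,-0.06,35,0.52,0.96,0.6,-0.06,35,0.52,0.96,0.6,-0.07,35,0.52,0.96,0.6,-0.07,35,0.52,0.96,0.6,-0.07,35,0.52,0.96,0.4,-0.07]'

```text
t: 25.05
eef_pos: [0.468, -0.1862, 0.2521]
tcp_rot: [-0.047, 0.999, -0.0, 0.0]
contact_force: [0.9, -0.4, -0.2]
gripper_width: 0.408
```

Emit:
send_rows --commands '[35,0.52,0.96,0,-0.07,35,0.52,0.96,0,-0.07,35,0.52,0.96,0,-0.07,35,0.52,0.96,0,-0.07,35,0.52,0.96,0,-0.07,35,0.52,0.9,0,-0.05,35,0,0,0,0]'

```text
t: 25.75
eef_pos: [0.5306, -0.0712, 0.2511]
tcp_rot: [-0.019, 1.0, 0.0, -0.0]
contact_force: [-0.4, 0.5, 0.5]
gripper_width: 0.41
```

Run:
```python
from h import *
import pickle
s=env.read_state();print(s['eef_pos'],s['tcp_rot'],s['contact_force'],s['gripper_width'])
pickle.dump(env.camera_model('wrist'),open('pics/w23.pkl','wb'))
a=snap('wrist','w23.png')
cv2.imwrite('pics/c26.png',cv2.resize(a[160:320,230:420,::-1],None,fx=3.75,fy=3.75,interpolation=cv2.INTER_CUBIC))
```

```text
[ 0.53061006 -0.0711967   0.2510664 ] [-1.87020198e-02  9.99825040e-01  3.23101681e-04 -1.42857206e-04] [-0.39587453  0.47397479  0.49650149] 0.40961965778254106
```

View pics/w23.png

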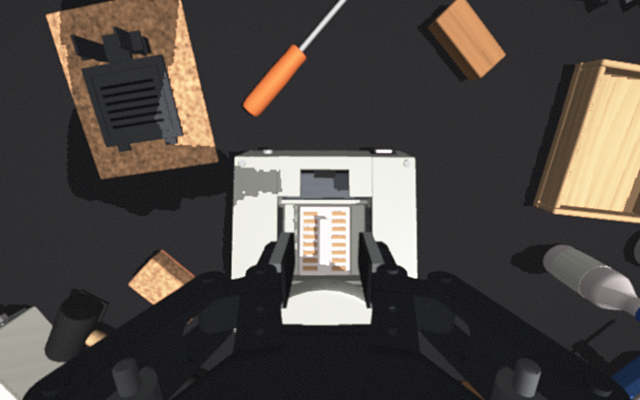

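View pics/c26.png

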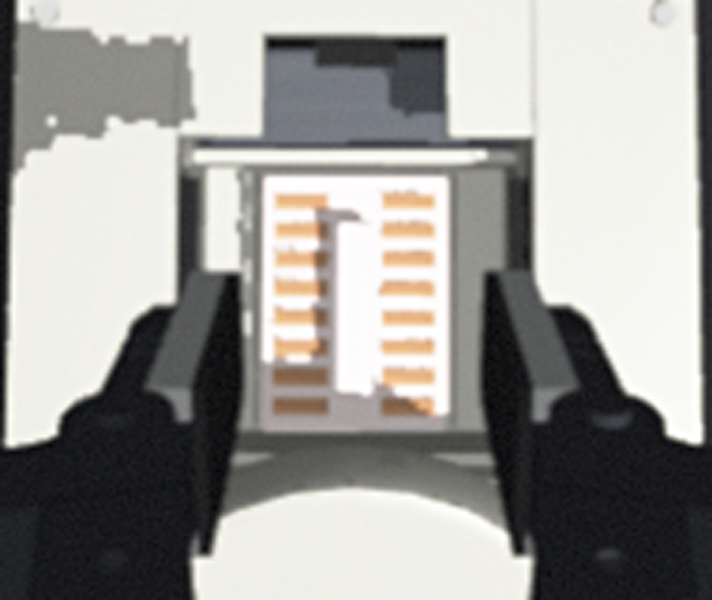

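```bash
cat >> h.py <<'E'
yaw=.0345
ex=np.array([np.cos(yaw),np.sin(yaw),0]);ey=np.array([-np.sin(yaw),np.cos(yaw),0]);ez=np.array([0,0,1.])
al=np.radians(20);U=np.cos(al)*ex+np.sin(al)*ez;N=-np.sin(al)*ex+np.cos(al)*ez
P0=np.array([.5065,-.0737,.066])
def on(c,q,h):
    o,dd=ray(c,q);t=((P0+h*N-o)@N)/(dd@N);P=o+dd*t[:,None];Q=P-P0;return np.c_[P,Q@U,Q@ey]
E
python3 - <<'E'
from h import *
import pickle
np.set_printoptions(precision=4,suppress=True)
c=pickle.load(open('pics/w23.pkl','rb'))
f=lambda q:np.array(q,float)/3.75+[230,160]
print('face rim',on(c,f([(180,137),(534,137),(265,37),(445,37)]),0))
print('rib top',on(c,f([(337,222),(380,222),(337,392),(380,392)]),-.017))
print('frame',on(c,f([(263,177),(449,177),(455,428),(258,428)]),-.036))
# hood front: 
print('hood', plane(c,f([(360,490)]),.151))
E
```

```text
face rim [[ 0.553  -0.1271  0.0822  0.0475 -0.055 ]
 [ 0.5489 -0.016   0.0821  0.0472  0.0562]
 [ 0.5222 -0.1018  0.0714  0.0157 -0.0286]
 [ 0.5201 -0.0449  0.0713  0.0155  0.0283]]
rib top [[ 0.5821 -0.077   0.0754  0.0741 -0.006 ]
 [ 0.5815 -0.0629  0.0753  0.074   0.0082]
 [ 0.6338 -0.0751  0.0942  0.1291 -0.0057]
 [ 0.6333 -0.0611  0.0942  0.1291  0.0082]]
frame [[ 0.575  -0.1035  0.0522  0.0587 -0.0321]
 [ 0.5726 -0.0389  0.0522  0.0585  0.0325]
 [ 0.6532 -0.0343  0.0816  0.1444  0.0343]
 [ 0.6557 -0.1017  0.0816  0.1446 -0.0331]]
hood [[ 0.6314 -0.0677  0.151 ]]
```

Run:
```python
from h import *
s=env.read_state();p=s['eef_pos'];print(p)
for n in('side','scene'):
    a=snap(n,n+'24.png');cc=env.camera_model(n)
    X=[p+np.array([0,0,d]) for d in(0,.02,.04,.06,.08,.1,.12)]
    q=proj(cc,X)
    x,y=q.mean(0).astype(int);b=a[y-45:y+40,x-50:x+50,::-1]
    b=cv2.resize(b,None,fx=7,fy=7,interpolation=cv2.INTER_CUBIC).copy()
    b=np.clip(b.astype(float)*2.2+15,0,255).astype(np.uint8)
    for v in q:
        cv2.circle(b,tuple(int(k) for k in ((v-[x-50,y-45])*7)),3,(0,0,255),-1)
    cv2.imwrite(f'pics/e_{n}.png',b)
```

```text
[ 0.53006835 -0.07223875  0.25103289]
```

View pics/e_side.png

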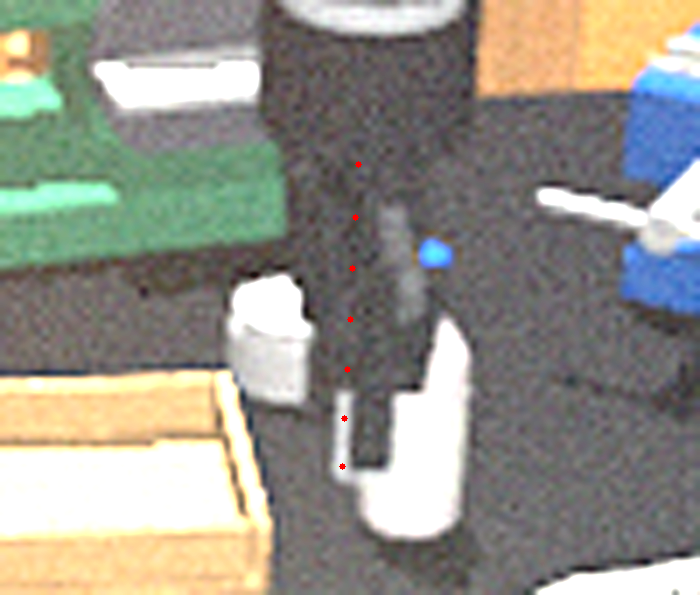

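View pics/e_scene.png

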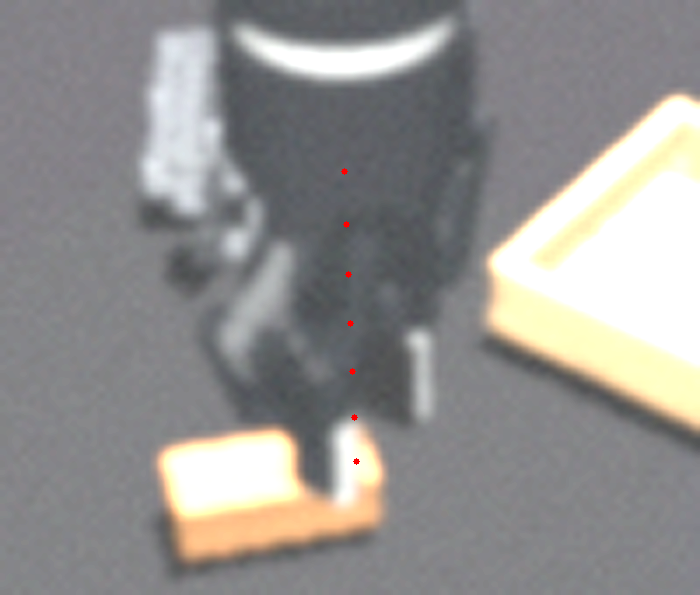

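Emit:
send_rows --commands '[36,0.5,0.05,-0.8,0,36,0.5,0.05,-0.9,0,36,0.5,0.03,-0.9,0,36,0.5,0,-0.9,0,36,0.5,0,-0.9,0,36,0.4,0,-0.9,0,36,0.2,0,-0.9,0,36,0,0,-0.5,0]'

```text
t: 26.7
eef_pos: [0.5914, -0.0713, 0.1159]
tcp_rot: [-0.017, 1.0, 0.0, -0.001]
contact_force: [-0.2, 0.5, 0.4]
gripper_width: 0.419
```

Emit:
send_rows --commands '[36,0,0,0,0,36,0,0,0,0]'

```text
t: 26.9
eef_pos: [0.5919, -0.0709, 0.118]
tcp_rot: [-0.017, 1.0, -0.0, 0.0]
contact_force: [0.0, -0.4, -0.0]
gripper_width: 0.422
```

Run:
```python
from h import *
import pickle
s=env.read_state();print(s['eef_pos'],s['tcp_rot'],s['contact_force'],s['gripper_width'])
pickle.dump(env.camera_model('wrist'),open('pics/w25.pkl','wb'))
a=snap('wrist','w25.png')
cv2.imwrite('pics/c27.png',cv2.resize(a[140:340,220:430,::-1],None,fx=3,fy=3,interpolation=cv2.INTER_CUBIC))
a=snap('side','s25.png')
b=cv2.resize(a[110:260,300:440,::-1],None,fx=4,fy=4,interpolation=cv2.INTER_CUBIC);cv2.imwrite('pics/c28.png',np.clip(b*1.6,0,255).astype(np.uint8))
```

```text
[ 0.59191959 -0.07092329  0.11796291] [-1.73209688e-02  9.99849976e-01 -6.99910953e-05  6.08970214e-05] [ 0.00201155 -0.35062943 -0.04594972] 0.42152212944856127
```

View pics/c27.png

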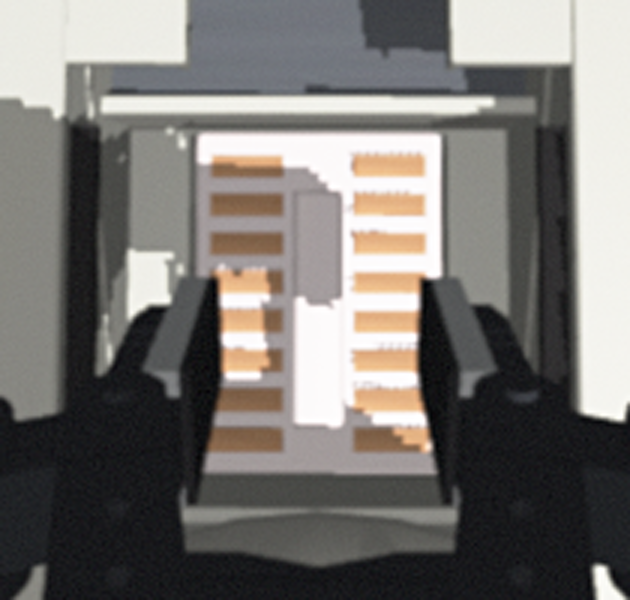

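View pics/c28.png

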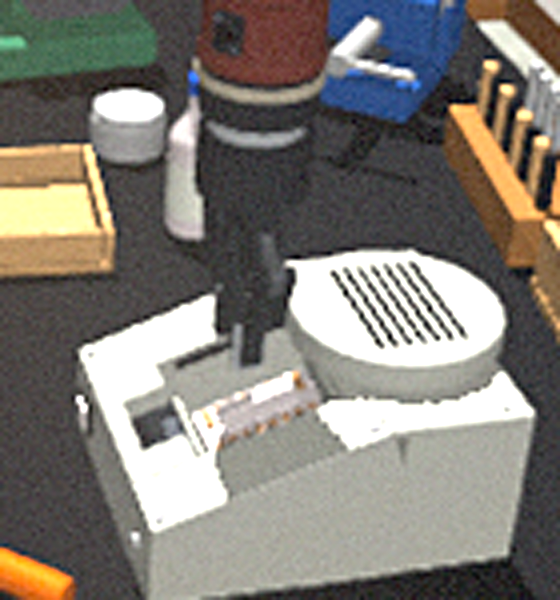

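Run:
```python
from h import *
import pickle
np.set_printoptions(precision=4,suppress=True)
a=pickle.load(open('pics/w23.pkl','rb'));b=pickle.load(open('pics/w25.pkl','rb'))
A=np.array([(337,222),(380,222),(337,392),(380,392)])/3.75+[230,160]
B=np.array([(295,190),(342,190),(293,425),(344,425)])/3+[220,140]
print(tri(a,A,b,B));r=on(b,B,-.017);print(r,r.mean(0))
F=np.array([(198,133),(440,133),(455,472),(200,472)])/3+[220,140];print('frame',on(b,F,-.036))
```

```text
[[ 0.5805 -0.077   0.0795  0.0001]
 [ 0.5824 -0.0643  0.0725  0.0029]
 [ 0.6355 -0.0753  0.091   0.0005]
 [ 0.639  -0.0619  0.0844  0.0025]]
[[ 0.5818 -0.077   0.0753  0.0738 -0.0059]
 [ 0.5814 -0.0658  0.0753  0.0738  0.0053]
 [ 0.6335 -0.0756  0.0941  0.1288 -0.0062]
 [ 0.6331 -0.0636  0.0941  0.1288  0.0057]] [ 0.6075 -0.0705  0.0847  0.1013 -0.0003]
frame [[ 0.5743 -0.1033  0.052   0.0579 -0.0319]
 [ 0.5721 -0.0399  0.052   0.0579  0.0316]
 [ 0.6538 -0.034   0.0818  0.145   0.0346]
 [ 0.6561 -0.0991  0.0818  0.145  -0.0306]]
```

Emit:
send_rows --commands '[36,0,0,-0.6,0,36,0,0,-0.6,0,36,0,0,-0.6,0,36,0,0,-0.3,0,36,0,0,0,0]'

```text
t: 27.5
eef_pos: [0.5912, -0.0702, 0.0739]
tcp_rot: [-0.018, 1.0, 0.0, -0.001]
contact_force: [-1.1, -0.1, 0.2]
gripper_width: 0.421
```

Emit:
send_rows --commands '[36,0,0,-0.3,0,36,0,0,-0.2,0,36,0,0,0,0]'

```text
t: 27.8
eef_pos: [0.5918, -0.0703, 0.0649]
tcp_rot: [-0.018, 1.0, 0.0, -0.0]
contact_force: [-0.5, -0.3, 0.5]
gripper_width: 0.423
```

Run:
```python
from h import *
s=env.read_state();print(s['eef_pos'],s['tcp_rot'],s['contact_force'],s['gripper_width'])
a=snap('wrist','w26.png')
cv2.imwrite('pics/c29.png',cv2.resize(a[140:340,220:430,::-1],None,fx=3,fy=3,interpolation=cv2.INTER_CUBIC))
```

```text
[ 0.59184346 -0.07034997  0.06493344] [-1.76509606e-02  9.99844157e-01  7.84245852e-05 -3.14034852e-04] [-0.47882819 -0.2556013   0.52194723] 0.42287501329922983
```

View pics/c29.png

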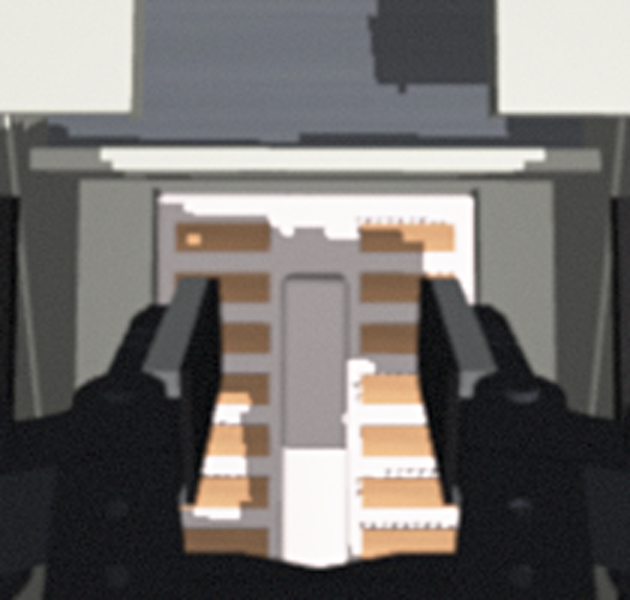

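Emit:
send_rows --commands '[36,0.05,0,-0.15,0,36,0,0,0,0]'

```text
t: 28.05
eef_pos: [0.5932, -0.0705, 0.0622]
tcp_rot: [-0.018, 1.0, 0.0, -0.0]
contact_force: [-0.8, 0.2, -0.4]
gripper_width: 0.423
```

Emit:
send_rows --commands '[25,0,0,0,0,15,0,0,0,0,8,0,0,0,0,4,0,0,0,0,4,0,0,0,0]' --squeeze 50

```text
t: 28.55
eef_pos: [0.5932, -0.0705, 0.0626]
tcp_rot: [-0.018, 1.0, -0.0, 0.0]
contact_force: [-0.9, -0.3, 3.5]
gripper_width: 0.126
```

Emit:
send_rows --commands '[4,-0.068,0,0.188,0,4,-0.068,0,0.188,0,4,-0.103,0,0.282,0,4,-0.137,-0.01,0.376,0,4,-0.137,-0.01,0.376,0,4,0,0,0,0]'

```text
t: 29.15
eef_pos: [0.5833, -0.071, 0.0921]
tcp_rot: [-0.018, 1.0, -0.0, 0.001]
contact_force: [0.5, 0.3, -2.3]
gripper_width: 0.123
```

Run:
```python
from h import *
s=env.read_state();print(s['eef_pos'],s['contact_force'],s['ft_torque'],s['gripper_width'])
a=snap('side','s27.png')
b=cv2.resize(a[110:260,300:440,::-1],None,fx=4,fy=4,interpolation=cv2.INTER_CUBIC);cv2.imwrite('pics/c30.png',np.clip(b*1.6,0,255).astype(np.uint8))
```

```text
[ 0.58332742 -0.0710414   0.09208015] [ 0.47510196  0.2762955  -2.30293739] [-0.05831467  0.01608759  0.04782198] 0.12331595521368006
```

View pics/c30.png

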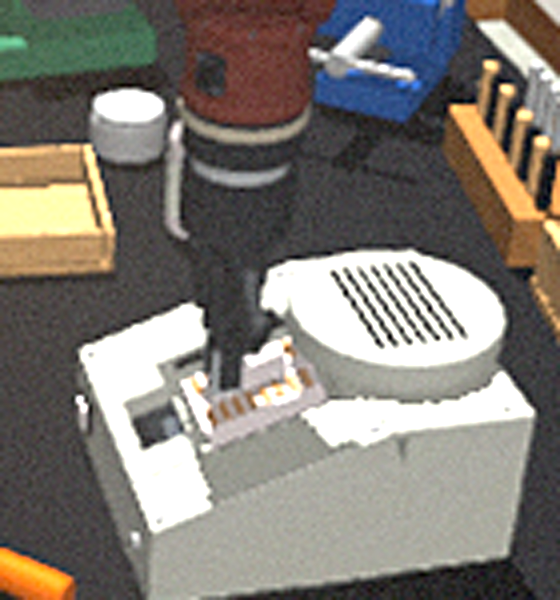

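Emit:
send_rows --commands '[4,-0.137,-0.01,0.376,0,4,-0.17,-0.01,0.47,0,4,-0.17,0,0.47,0,4,-0.17,0,0.47,0,4,-0.17,0,0.47,0,4,-0.17,0,0.47,0,4,-0.1,0,0.4,0,4,0,0,0.4,0]'

```text
t: 30.0
eef_pos: [0.5609, -0.0712, 0.1619]
tcp_rot: [-0.018, 1.0, 0.0, 0.0]
contact_force: [0.4, -0.4, -1.3]
gripper_width: 0.123
```

Emit:
send_rows --commands '[4,0,0,0.5,0,4,0,0,0.6,0,4,0,0,0.6,0,4,0,0,0.4,0,4,0,0,0,0]'

```text
t: 30.5
eef_pos: [0.5619, -0.0715, 0.2045]
tcp_rot: [-0.018, 1.0, -0.0, 0.001]
contact_force: [-0.1, 0.3, -0.5]
gripper_width: 0.121
```

Run:
```python
from h import *
s=env.read_state();print(s['eef_pos'],s['tcp_rot'],s['contact_force'],s['ft_torque'],s['gripper_width'])
a=snap('side','s28.png')
b=cv2.resize(a[90:240,290:430,::-1],None,fx=4,fy=4,interpolation=cv2.INTER_CUBIC);cv2.imwrite('pics/c31.png',np.clip(b*1.6,0,255).astype(np.uint8))
snap('wrist','w28.png')
```

```text
[ 0.56193869 -0.07146072  0.20454894] [-1.76038065e-02  9.99844445e-01 -3.06141868e-04  1.04748802e-03] [-0.12840532  0.31688008 -0.4932571 ] [-0.01970546  0.03355897 -0.0070448 ] 0.12097662705449751
```

View pics/c31.png

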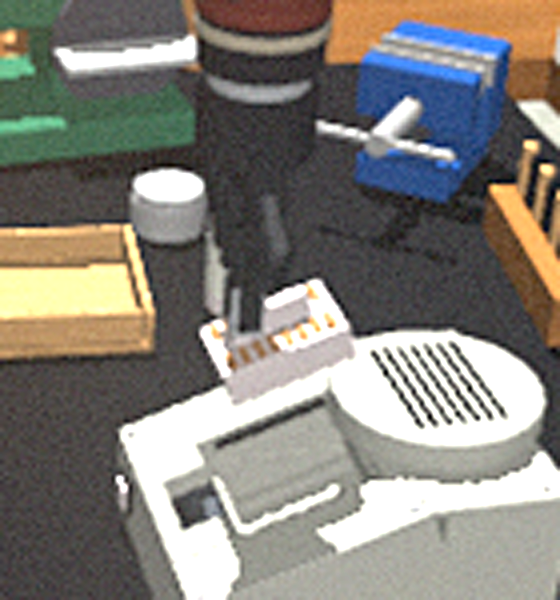

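View pics/w28.png

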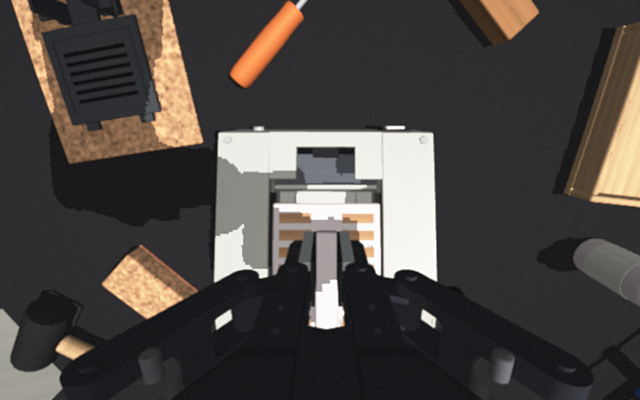

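Emit:
send_rows --commands '[4,-0.24,0.6,0.25,-0.035,4,-0.24,0.9,0.25,-0.035,4,-0.24,1,0.25,-0.035,4,-0.24,1,0.25,-0.035,4,-0.24,1,0,-0.035,4,-0.24,1,0,-0.035,4,-0.24,1,0,-0.035,4,-0.24,1,0,-0.035]'

```text
t: 31.4
eef_pos: [0.5216, 0.0803, 0.223]
tcp_rot: [0.003, 1.0, 0.0, -0.0]
contact_force: [-0.2, 0.3, -1.1]
gripper_width: 0.122
```

Emit:
send_rows --commands '[4,-0.24,1,0,-0.035,4,-0.24,1,0,-0.035,4,-0.24,1,0,-0.035,4,-0.24,1,0,-0.035,4,-0.24,1,0,-0.035,4,-0.24,1,0,-0.035,4,-0.24,1,0,-0.035,4,-0.24,1,0,-0.035]'

```text
t: 32.2
eef_pos: [0.4831, 0.24, 0.223]
tcp_rot: [0.024, 1.0, -0.0, -0.0]
contact_force: [0.2, -0.0, -1.2]
gripper_width: 0.125
```

Emit:
send_rows --commands '[4,-0.24,1,-0.3,-0.035,4,-0.24,1,-0.5,-0.035,4,-0.24,1,-0.8,-0.035,4,-0.24,0.9,-0.8,-0.035,4,0,0.5,-0.8,0,4,0,0.2,-0.5,0,4,0,0,0,0]'

```text
t: 32.9
eef_pos: [0.4636, 0.3307, 0.1477]
tcp_rot: [0.034, 0.999, -0.001, -0.001]
contact_force: [-0.8, -0.2, -1.3]
gripper_width: 0.124
```

Run:
```python
from h import *
import pickle
s=env.read_state();print(s['eef_pos'],s['tcp_rot'],s['contact_force'],s['ft_torque'],s['gripper_width'])
a=snap('side','s29.png')
b=cv2.resize(a[80:210,230:370,::-1],None,fx=4.5,fy=4.5,interpolation=cv2.INTER_CUBIC);cv2.imwrite('pics/c32.png',np.clip(b*1.4,0,255).astype(np.uint8))
pickle.dump(env.camera_model('wrist'),open('pics/w29.pkl','wb'));snap('wrist','w29.png')
```

```text
[0.46364454 0.33074212 0.14771261] [ 3.44830570e-02  9.99404187e-01 -7.16759006e-04 -1.29491749e-03] [-0.76264833 -0.21987141 -1.34805458] [-0.06579191  0.05716951 -0.02017046] 0.1240756887560719
```

View pics/c32.png

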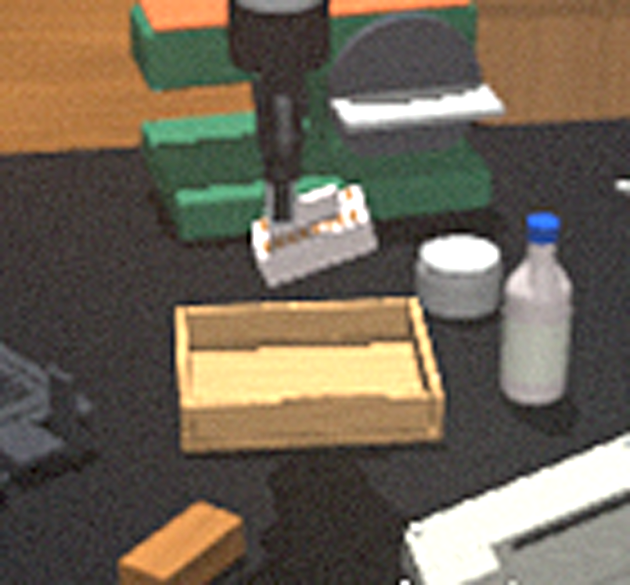

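View pics/w29.png

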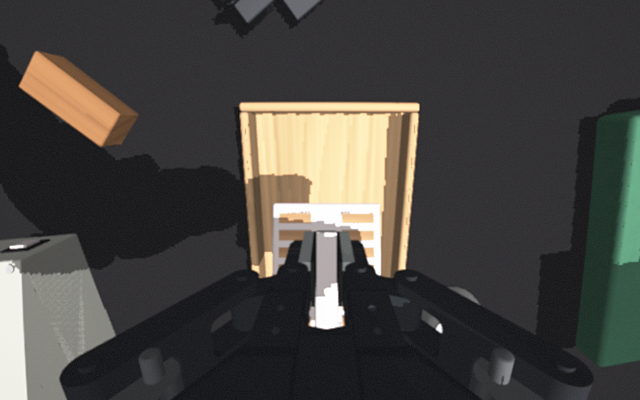

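Emit:
send_rows --commands '[4,-0.2,0.05,-0.8,0,4,-0.2,0.05,-0.9,0,4,-0.2,0,-0.9,0,4,0,0,-0.9,0,4,0,0,-0.6,0,4,0,0,-0.4,0,4,0,0,0,0]'

```text
t: 33.7
eef_pos: [0.453, 0.3323, 0.0587]
tcp_rot: [0.035, 0.999, -0.0, -0.0]
contact_force: [-0.5, -0.1, -1.4]
gripper_width: 0.123
```

Emit:
send_rows --commands '[4,0,0,-0.15,0,4,0,0,0,0]'

```text
t: 33.9
eef_pos: [0.4535, 0.3329, 0.0565]
tcp_rot: [0.035, 0.999, 0.0, 0.0]
contact_force: [-0.1, -0.0, -1.8]
gripper_width: 0.122
```

Emit:
send_rows --commands '[4,0,0,-0.15,0,4,0,0,0,0]'

```text
t: 34.1
eef_pos: [0.4532, 0.3327, 0.0531]
tcp_rot: [0.035, 0.999, 0.0, 0.0]
contact_force: [0.4, 0.5, -1.8]
gripper_width: 0.119
```

Emit:
send_rows --commands '[4,0,0,-0.1,0,4,0,0,0,0]'

```text
t: 34.3
eef_pos: [0.453, 0.3327, 0.051]
tcp_rot: [0.035, 0.999, -0.0, -0.0]
contact_force: [0.2, -0.4, -1.6]
gripper_width: 0.123
```

Emit:
send_rows --commands '[4,0,0,-0.1,0,4,0,0,-0.1,0,4,0,0,0,0]'

```text
t: 34.6
eef_pos: [0.453, 0.3326, 0.0468]
tcp_rot: [0.035, 0.999, -0.0, -0.0]
contact_force: [0.1, 0.5, -1.4]
gripper_width: 0.123
```

Emit:
send_rows --commands '[4,0,0,-0.1,0,4,0,0,0,0]'

```text
t: 34.8
eef_pos: [0.453, 0.3327, 0.0449]
tcp_rot: [0.035, 0.999, -0.0, -0.0]
contact_force: [-0.6, 0.2, -1.8]
gripper_width: 0.121
```

Emit:
send_rows --commands '[4,0,0,-0.1,0,4,0,0,0,0]'

```text
t: 35.0
eef_pos: [0.4533, 0.3328, 0.043]
tcp_rot: [0.035, 0.999, 0.0, 0.0]
contact_force: [1.2, 0.5, -1.0]
gripper_width: 0.122
```

Emit:
send_rows --commands '[4,0,0,-0.1,0,4,0,0,0,0]'

```text
t: 35.2
eef_pos: [0.454, 0.3329, 0.0425]
tcp_rot: [0.035, 0.999, 0.0, 0.001]
contact_force: [-1.8, -4.2, 12.2]
gripper_width: 0.123
```

Emit:
send_rows --commands '[4,0,0,-0.1,0,4,0,0,0,0]'

```text
t: 35.4
eef_pos: [0.4556, 0.333, 0.0417]
tcp_rot: [0.035, 0.999, 0.0, 0.003]
contact_force: [0.7, -5.4, 23.2]
gripper_width: 0.123
```

Run:
```python
from h import *
s=env.read_state();print(s['eef_pos'],s['contact_force'],s['ft_torque'])
a=snap('side','s30.png')
b=cv2.resize(a[100:210,240:350,::-1],None,fx=5.4,fy=5.4,interpolation=cv2.INTER_CUBIC);cv2.imwrite('pics/c33.png',np.clip(b*1.4,0,255).astype(np.uint8))
```

```text
[0.45558701 0.33296716 0.04169882] [ 0.69528961 -5.43598941 23.17899257] [-1.21138932e+00  2.91848735e-01 -9.92557171e-04]
```

View pics/c33.png

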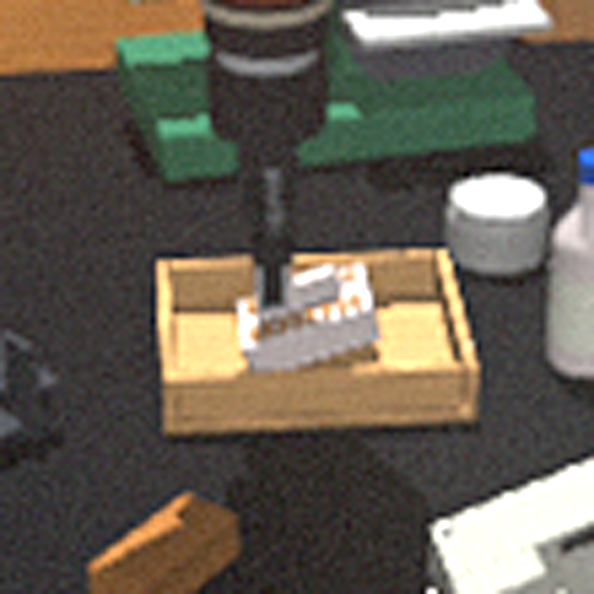

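Emit:
send_rows --commands '[4,0,0,0,0,4,0.1,0,0,0,4,0.1,0,-0.02,0,4,0,0,0,0]' --squeeze 20

```text
t: 35.85
eef_pos: [0.4586, 0.3327, 0.0407]
tcp_rot: [0.035, 0.999, 0.0, 0.002]
contact_force: [-1.0, -5.2, 18.4]
gripper_width: 0.124
```

Emit:
send_rows --commands '[4,0.1,0,-0.03,0,4,0.1,0,-0.03,0,4,0,0,0,0]'

```text
t: 36.15
eef_pos: [0.4623, 0.3325, 0.0392]
tcp_rot: [0.035, 0.999, -0.0, 0.001]
contact_force: [-1.3, -5.6, 17.5]
gripper_width: 0.124
```

Run:
```python
from h import *
s=env.read_state();print(s['eef_pos'],s['contact_force'],s['ft_torque'])
a=snap('side','s31.png')
b=cv2.resize(a[100:210,240:350,::-1],None,fx=5.4,fy=5.4,interpolation=cv2.INTER_CUBIC);cv2.imwrite('pics/c34.png',np.clip(b*1.4,0,255).astype(np.uint8))
```

```text
[0.46229027 0.3324554  0.03917878] [-1.28442904 -5.56063236 17.52399117] [-1.14414164e+00  8.20905548e-01 -8.25254838e-04]
```

View pics/c34.png

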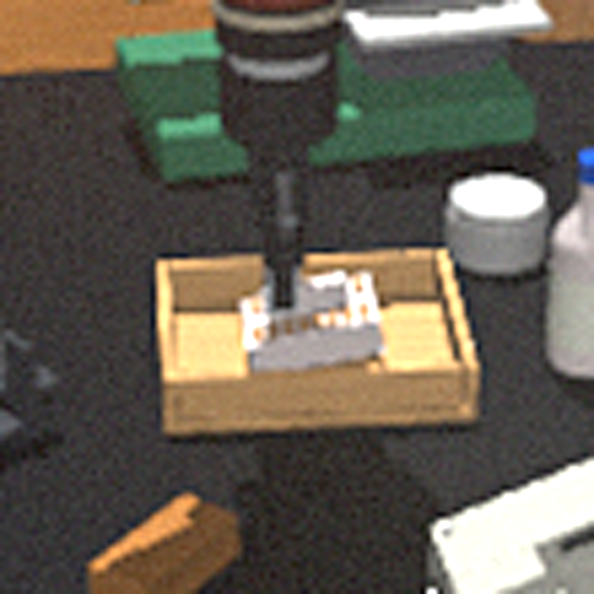

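Emit:
send_rows --commands '[4,0.1,0,-0.04,0,4,0.1,0,-0.04,0,4,0,0,0,0]'

```text
t: 36.5
eef_pos: [0.4662, 0.3323, 0.0374]
tcp_rot: [0.035, 0.999, -0.0, 0.001]
contact_force: [-1.2, -4.7, 16.5]
gripper_width: 0.122
```

Emit:
send_rows --commands '[4,0.1,0,-0.04,0,4,0.1,0,-0.04,0,4,0,0,0,0]'

```text
t: 36.8
eef_pos: [0.4699, 0.3323, 0.0355]
tcp_rot: [0.035, 0.999, -0.0, 0.001]
contact_force: [-1.8, -5.0, 13.0]
gripper_width: 0.12
```

Run:
```python
from h import *
s=env.read_state();print(s['eef_pos'],s['contact_force'],s['ft_torque'])
a=snap('side','s32.png')
b=cv2.resize(a[100:210,240:350,::-1],None,fx=5.4,fy=5.4,interpolation=cv2.INTER_CUBIC);cv2.imwrite('pics/c35.png',np.clip(b*1.4,0,255).astype(np.uint8))
```

```text
[0.46986078 0.33225544 0.03552426] [-1.84127481 -5.0350904  13.03986   ] [-1.08941341  0.76925047  0.0532993 ]
```

View pics/c35.png

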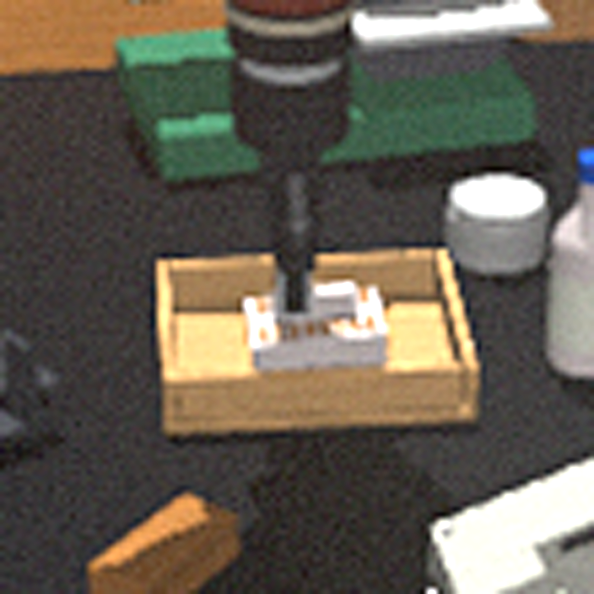

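Emit:
send_rows --commands '[4,0.1,0,-0.04,0,4,0.03,0,-0.02,0,4,0,0,0,0]'

```text
t: 37.15
eef_pos: [0.4723, 0.3322, 0.0342]
tcp_rot: [0.035, 0.999, -0.0, 0.001]
contact_force: [-1.8, -5.2, 11.5]
gripper_width: 0.121
```

Emit:
send_rows --commands '[11,0,0,0.02,0,12,0,0,0.02,0,13,0,0,0.02,0,14,0,0,0.02,0,16,0,0,0.03,0,20,0,0,0.03,0,24,0,0,0,0,24,0,0,0,0]'

```text
t: 37.95
eef_pos: [0.4718, 0.3328, 0.0359]
tcp_rot: [0.035, 0.999, 0.0, 0.0]
contact_force: [0.5, 0.0, -0.4]
gripper_width: 0.28
```

Run:
```python
from h import *
s=env.read_state();print(s['eef_pos'],s['contact_force'],s['ft_torque'],s['gripper_width'])
a=snap('side','s33.png')
b=cv2.resize(a[100:210,240:350,::-1],None,fx=5.4,fy=5.4,interpolation=cv2.INTER_CUBIC);cv2.imwrite('pics/c36.png',np.clip(b*1.4,0,255).astype(np.uint8))
snap('wrist','w33.png')
```

```text
[0.47175736 0.33277684 0.03593159] [ 0.47318579  0.04767458 -0.38243798] [-0.02377598  0.00282656  0.00697354] 0.27962665326434666
```

View pics/c36.png

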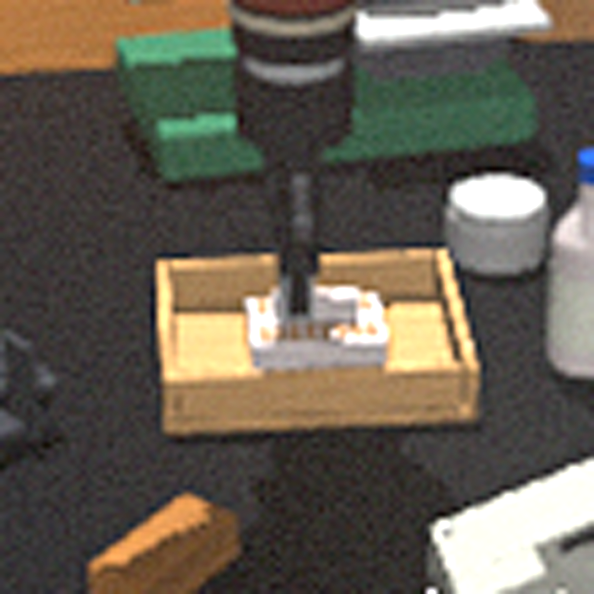

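View pics/w33.png

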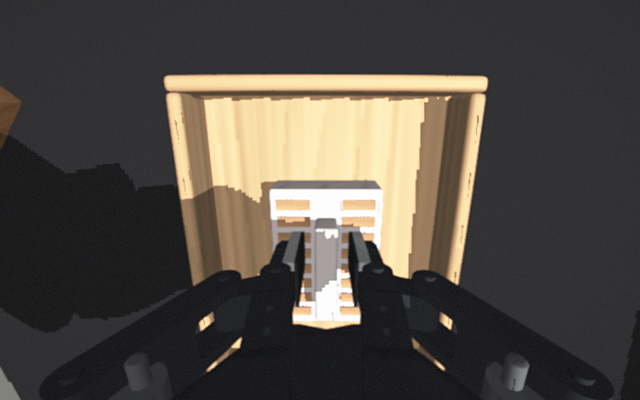

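Filter is flat in the tray and released; lifting straight up.

Emit:
send_rows --commands '[26,0,0,0.2,0,26,0,0,0.4,0,26,0,0,0.8,0,26,0,0,1,0,26,0,0,1,0,26,0,0,1,0,26,0,0,1,0,26,0,0,1,0]'

```text
t: 38.85
eef_pos: [0.4718, 0.3328, 0.1656]
tcp_rot: [0.035, 0.999, 0.0, 0.0]
contact_force: [0.4, -0.4, -1.3]
gripper_width: 0.305
```

Emit:
send_rows --commands '[26,-0.3,0,1,0,26,-0.3,0,0.8,0,26,0,0,0,0,26,0,0,0,0]'

```text
t: 39.25
eef_pos: [0.46, 0.3328, 0.2003]
tcp_rot: [0.035, 0.999, 0.0, 0.0]
contact_force: [0.3, 1.7, -0.2]
gripper_width: 0.302
```

Run:
```python
from h import *
import pickle
s=env.read_state();print(s['t'],s['eef_pos'],s['contact_force'],s['gripper_width'])
snap('side','s34.png');snap('scene','sc34.png')
pickle.dump(env.camera_model('wrist'),open('pics/w34.pkl','wb'));snap('wrist','w34.png')
```

```text
39.25 [0.45995804 0.3328468  0.20025974] [ 0.27768858  1.70160686 -0.21067838] 0.301954248678504
```

View pics/s34.png

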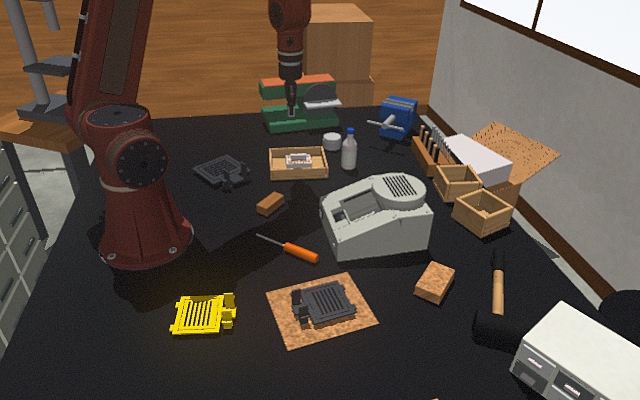

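View pics/sc34.png

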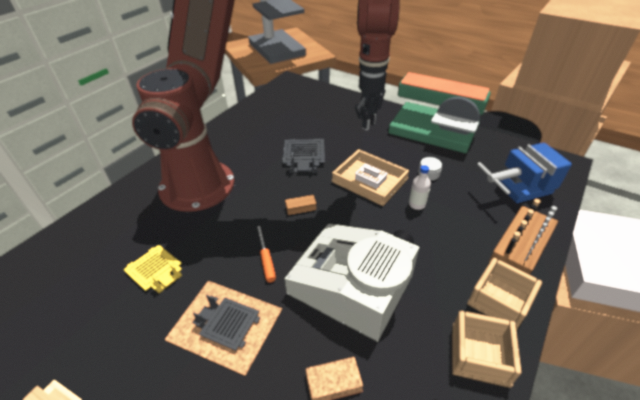

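View pics/w34.png

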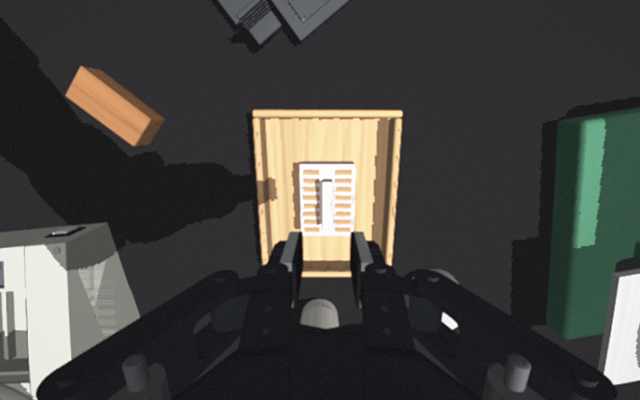

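Run:
```python
from h import *
import pickle
cd=env.camera_model('side');np.set_printoptions(precision=4,suppress=True)
Q=np.array([(250,242),(387,204),(463,325),(300,375)])/4+[240,230];P=plane(cd,Q,.019);m=P.mean(0)-.016*np.array([.985,.172,0]);print('cover_mid',m,'mat ~(.435,-.333)')
a=cv2.imread('pics/side0.png').astype(int);b=cv2.imread('pics/s34.png').astype(int)
for n,(x,y,w,h) in dict(screw=(255,230,68,36),glue=(340,124,20,48),wax=(320,130,22,22),sand=(412,260,46,46),offcut=(254,190,34,28)).items():
    print(n,np.abs(a-b)[y:y+h,x:x+w].mean())
env.hand_in()
```

```text
cover_mid [ 0.4379 -0.333   0.019 ] mat ~(.435,-.333)
screw 10.428649237472767
glue 3.546527777777778
wax 3.274793388429752
sand 3.91351606805293
offcut 4.56967787114846
the job is handed in; nothing more can be done
```

The cover now lies flat on the middle of the cork mat, tabs up, and the filter lies flat in the wooden tray, rib up. I handed the job in at about 39 s of the 61 s allowed.

- **Cover:** I pressed it in on the two ledges with about 12–16 N and squeezed the tabs to their stops (about 38 mm open). Then I let it rise, tilted it about 12 degrees and drew it back about 17 mm before lifting it off. On the mat I levelled it with the fingertips on the ledges. I then gripped it again and slid it about 11 mm to centre it.
- **Filter:** I gripped it by its rib, pulled it out along its own axis and rotated it level on the tray floor, then opened the fingers.

**Last checks**
- **Cover position:** the side view puts its middle about 3 mm from the mat's centre.
- **Filter:** it looks flat and clear of the tray walls.
- **Other things on the bench:** in the before and after pictures the glue, wax, sanding block and offcut show no change. The screwdriver area differs more. I took that for shadow, because the screwdriver appears at the same pixels.
- **Robot:** it was clear of everything at the end.

**Disagreements**
- **Fingertip position:** the measured fingertips stood about 10 mm behind the reported TCP, not 22 mm ahead of it. I worked from contact forces and pictures instead.
- **Camera agreement:** front-edge positions measured from different cameras differed by about 3–5 mm.

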